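# Pack a sample transport cabinet and hang its temperature logger

### The arm

A 6-joint arm with a two-finger parallel gripper is mounted at the origin on a cart in front of the work surface, level with it; the furniture and walls round the work are solid. World frame = base frame: x ahead of the robot, y to its left, z up, the work surface at z = 0. Lengths are in m, angles in rad, forces in N, time in s.
With the tool pointing down it reaches from about 0.3 to 0.775 m from the base axis. Payload 14.6 kg.
Tool frame: the origin (TCP) lies at the very end of the fingers, on their centre line; the grasp point (between the pads) lies 19 mm behind it; z points along the fingers, y is the line along which they close (so a half turn about z gives the same grasp; the last joint's range is limited). The gripper opens to 94 mm and grips with 3 to 60 N. Pads are 16 mm wide; open, the fingers measure 119 mm over their backs; the gripper's body (75 mm by 177 mm) begins 78 mm behind the grasp point.
Start: joints at [1.052, 0.3, 1.521, -0, 1.321, -0.067], TCP at [0.24, 0.495, 0.205] pointing down, gripper open.
Joint ranges: [-3.03, 3.03], [-0.79, 2.21], [0.23, 2.52], [-1.04, 4.18], [0, 3.07], [-2.55, 2.55]. Speed limits (rad/s): [2.22, 2.22, 2.57, 3.14, 3.14, 3.14].

### API

Orientations are given as [roll, pitch, yaw] about the fixed x, y, z axes, in that order (R = Rz(yaw) Ry(pitch) Rx(roll)).
In Python, from station import ctrl gives the robot as it stands.
- The arm moves only by the tool move_arm, never from a script. Its argument "increments" is a list of rows, each a list of 7 numbers: the opening, from 0 (shut) to 1 (fully open), then the shift along the tool's x, y, z in units of 50 mm (1.0 is 50 mm), then the turn, a rotation vector about the tool's x, y, z in rad. In form: [[claw, tx, ty, tz, rx, ry, rz], ...]. A call has 1 to 20 rows; each row shifts and turns the commanded pose from where the row before left it, along the tool's axes as they then stand; what a row does not reach is not made up. A row lasts 1/10 s, in which the tool goes at most 50 mm and 8.59 degrees, less where a joint would pass 70% of its speed; a pose out of reach is approached as far as the arm can. A call is refused whole if a number of a shift passes 1 or a number of a turn 0.15, either way. A call with a gripper value outside its range is refused whole. The fingers move at their own pace and stop on an object; "force" is the grip in N (left out, the last holds). Time passes only in rows, so rows that do not move let the fingers close. It gives the time, the measured TCP pose, the force, the opening and the grip force at its end, in the units of the state.
- ctrl.get_obs(): the state, without advancing time (a new reading comes with each control period).
- ctrl.camera(name): name is "side" or "top" or "wrist"; returns a dict with "color" (384x512x3 uint8, blue, green, red), "K" (3x3 intrinsics, pixels), "pose" (4x4, takes a point from camera to world coordinates); the wrist camera has in their place "tool_from_camera" (4x4, takes a point from camera to tool coordinates, whose origin is the TCP and whose axes are the flange's). Camera axes: x right, y down, z forward; pixel columns grow to the right and rows downward; lengths in m; the calibration is good to about 2 mm. A picture is of the moment at which its call begins: read the wrist's pose just before it. There is no depth.
- ctrl.hand_in(): hands the job in; it is judged then, once.
Trained networks look in a picture, given as the dict that the camera call returned (one of the last four; its "shot" number tells which), for a name from the list of things; names that differ only in an ending like _2 or _b are one class to them, and where a whole thing is asked for, a point or a joint stands for the part that bears it (a point fixed in the world has none). Each returns a list of dicts, best first, with "conf" (0 to 1); they miss things now and then, are a little off and sometimes report something else, mostly with a low value. They report only what shows in the picture. A call takes as long as a camera call. They do not tell look-alikes from the thing itself.
- ctrl.cut_out(name, picture): "mask" (384x512 bool, what is visible of it) and "centre" ([row, column] in pixels, amid what is visible of it).
The state is a dict: "time_s": time; "qpos": joint angles; "joint_vel": joint speeds; "tau": joint torques, N m; "ee_pos": TCP position; "eef_rot": TCP orientation; "force": force on the tool from outside, world axes, zero at the start; "moment": the same for the moment, N m; "grip_width": finger opening in m; "grip_force": force on a finger pad.
Only numpy, scipy, OpenCV 4.12 (cv2) and the standard library are available. Lean on these libraries where they do the work, as an engineer would, in place of code of your own. Each camera call takes 0.05 s, during which the arm holds its last target. There are 200 camera calls.

### The job

Pack the white transport cabinet for the courier: stand the two or three sample jars from the front of the worktop upright, each in its own pocket at the bottom of the well, then fit the slatted divider over them, flat on its corner seats, and lay both cold bricks flat on the divider, one each side of its handle. Slide the small cover of the front bay open, take the temperature logger from its cradle, lower it through the opening and hang it by its eye on the hook inside, facing the window, without touching the metal frame round the opening, and finally slide the cover fully shut over it. The logger goes in at any point of the job; do not drop it, and leave everything else on the worktop where it is.

Things in the scene. Friction and masses are not known exactly. Their poses are not given: they have to be found in the camera images.
- cabinet: white insulated transport cabinet, 269 (x) x 274 (y) x 165 mm high, fixed on the worktop; origin: centre of its underside, x from its front (window, towards the robot) to its back, y to its left. Behind, x -1.5 to 114.5, y +-117 mm: open well for jars, divider and bricks. In front, x -114.5 to -19.5 mm: narrow logger bay; its left half is roofed, its right half has the framed opening
- bay_frame: metal frame of the bay opening, 4 mm bars, z = 150 to 166 mm, not to be touched by logger or robot; clear opening 95 mm along the cabinet's x, 118 mm along its y, centred at opening. Origin and axes as the cabinet
- opening (a point): centre of the clear bay opening, at the height of the rim (cabinet x = -67, y = -56, z = 165 mm), axes as the cabinet
- hook: steel hook in the bay: 7 mm round rod from the bay's rear wall (cabinet x = -19.5 mm) towards the front, in the middle of the opening's width (y = -56 mm), axis at z = 114.5 mm; level to x = -50 mm, then turned up to a tip at x = -57 mm (its front at -60.5 mm), top of the tip at z = 130 mm. Origin and axes as the cabinet. Bay floor at z = 14 mm
- hook_rest (a point): the top of the level part of the hook rod, where the logger's eye shall hang (cabinet x = -41.5, y = -56, z = 118 mm); anywhere on the level part of the rod (within 12 mm) is good; axes as the cabinet
- pocket0 (a point): centre of the floor (45 mm above the worktop) of the right-hand of three square pockets in a row, 71 x 71 mm, 35 mm deep, in a block at the bottom of the well (cabinet x = 56.5, y = -78 mm); axes as the cabinet
- pocket1 (a point): centre of the floor of the middle pocket (cabinet x = 56.5, y = 0 mm)
- pocket2 (a point): centre of the floor of the left-hand pocket (cabinet x = 56.5, y = 78 mm)
- seat (a point): where the origin of the seated divider lies: centre of the 116 x 234 mm well (cabinet x = 56.5, y = 0 mm), at the height of the tops (127 mm) of four seats, 12 x 14 mm, in the well's corners; the rim is 38 mm higher; axes as the cabinet
- cover (a joint): travel of the bay's sliding cover in m: 0 = shut, 0.118 = fully open (towards the cabinet's +y); about 1.5 N of friction, stays where it is left, starts shut or a little open. Plate 106 x 124 x 5 mm, underside 166.5 mm above the worktop, between two low rails (to 173 mm); it clears the frame and the hung logger
- cover_grip (a point): middle of the black grip bar on the cover: 12 mm thick along the cabinet's y (pinch it there), 44 mm long along x, standing 19 mm above the cover plate; this point is 10 mm above the plate (181.5 mm above the worktop); axes as the cabinet
- divider: grey slatted divider plate with a bar handle, 108 (x) x 226 (y) x 5 mm, lying flat with the handle up. Origin: centre of its underside. Handle: bar over the centre, 54 mm long along the plate's x, 12 mm thick along y (pinch it there), from z = 15 to 33 mm, with a foot at each end. It fits the well either way round, with 4 mm of play on each side; 220 g
- brick1: blue rigid cold brick, 98 (x) x 60 (y) x 24 mm, about 220 g; origin: centre of its underside. On the divider it lies lengthwise along the cabinet's x, between the handle and the side wall (middle at cabinet y = +-61 mm)
- brick2: the other cold brick, the same
- cradle: black desk cradle of the logger, 66 (x) x 92 (y) x 25 mm high, fixed to the worktop; origin: centre of its underside. The logger stands upright in its slot, 17 mm deep, with 2 to 3 mm of play, and lifts straight out
- logger: temperature logger: flat white case 18 (x) x 60 (y) x 60 mm high, display on its -x side, above it a hanger with an open eye and on top a grip tab. 140 mm high, about 110 g; origin: centre of its underside (8 mm above the worktop in the cradle), z up. To hang with its -x side towards the window at the cabinet's front. In the cradle its axes are the cradle's
- logger_eye (a point): top of the inside of the logger's eye, 100 mm above its underside. Seen along x the eye is open from z = 60 to 100 mm, 33 mm wide up to z = 80 mm, from there narrowing to 11 mm at the top; its bars are 7 mm thick
- logger_grip (a point): grip tab of the logger: this point is 127 mm above its underside; the tab is 10 mm thick (x), 24 mm wide (y), from z = 106 to 140 mm
- jar1: closed white sample jar with a grey-blue lid, 61 mm across the lid (its top 15 mm), 76 mm high, slightly narrower below, 120 g, near the front of the worktop; origin: centre of its underside. Two or three of the three jars are there. Any jar may go in any pocket
- jar2: closed white sample jar with a dark green lid, 65 mm across the lid (its top 15 mm), 78 mm high, slightly narrower below, 120 g, near the front of the worktop; origin: centre of its underside. Two or three of the three jars are there. Any jar may go in any pocket
- jar3: closed white sample jar with a grey-blue lid, 61 mm across the lid (its top 15 mm), 76 mm high, slightly narrower below, 120 g, near the front of the worktop; origin: centre of its underside. Two or three of the three jars are there. Any jar may go in any pocket
- timer: small white bench timer at the far right, 68 x 64 x 20 mm, to be left alone
- kit_green_1: small white and green carton, 74 x 96 x 38 mm, standing behind the cradle, to be left alone
- bottle_white: white bottle with a spout cap, 54 mm across, 131 mm high, behind the cradle, to be left alone
There are look-alikes about, which are no part of the job. Leave any red look-alike of the jar3 alone.

How it is judged:
On the way, in this order (a step that is already met when the one before it is completed fails the run):
1. every sample jar stands upright in a pocket of its own (((horizontal distance between jar1 and pocket0 below 0.014 m and z of jar1 in the frame of pocket0 between -0.004 and 0.006 m) or (horizontal distance between jar1 and pocket1 below 0.014 m and z of jar1 in the frame of pocket1 between -0.004 and 0.006 m) or (horizontal distance between jar1 and pocket2 below 0.014 m and z of jar1 in the frame of pocket2 between -0.004 and 0.006 m)) and angle between each of jar1, jar2, jar3's own z axis and vertical below 0.08 rad and linear speed of each of jar1, jar2, jar3 below 0.03 m/s and ((horizontal distance between jar2 and pocket0 below 0.014 m and z of jar2 in the frame of pocket0 between -0.004 and 0.006 m) or (horizontal distance between jar2 and pocket1 below 0.014 m and z of jar2 in the frame of pocket1 between -0.004 and 0.006 m) or (horizontal distance between jar2 and pocket2 below 0.014 m and z of jar2 in the frame of pocket2 between -0.004 and 0.006 m)) and ((horizontal distance between jar3 and pocket0 below 0.014 m and z of jar3 in the frame of pocket0 between -0.004 and 0.006 m) or (horizontal distance between jar3 and pocket1 below 0.014 m and z of jar3 in the frame of pocket1 between -0.004 and 0.006 m) or (horizontal distance between jar3 and pocket2 below 0.014 m and z of jar3 in the frame of pocket2 between -0.004 and 0.006 m))), for 0.2 s.
2. the divider lies flat on its four corner seats, the jars below it (all of step 1 and horizontal distance between divider and seat below 0.01 m and z of divider in the frame of seat between -0.003 and 0.003 m and angle between divider's own z axis and vertical below 0.03 rad and angle between the x axis of divider and the x axis of cabinet, either way round below 0.09 rad), for 0.2 s.
At the end, for the whole second after the job is handed in: Present jars upright in pockets (14 mm, on the floor); divider flat on its seats (3 mm high/low, 10 mm, 0.09 rad); bricks flat on it; logger at rest, hung by its eye on the hook (12 mm of the rest point), plumb within 0.2 rad, facing the window within 0.35 rad; cover shut to 5 mm (all of step 2 and z of brick1 in the frame of seat between 0.001 and 0.01 m and x of brick1 in the frame of seat between -0.02 and 0.02 m and y of brick1 in the frame of seat between -0.095 and 0.095 m and angle between each of brick1, brick2's own z axis and vertical below 0.06 rad and linear speed of each of brick1, brick2 below 0.02 m/s and z of brick2 in the frame of seat between 0.001 and 0.01 m and x of brick2 in the frame of seat between -0.02 and 0.02 m and y of brick2 in the frame of seat between -0.095 and 0.095 m and distance between logger_eye and hook_rest below 0.012 m and angle between logger's own z axis and vertical below 0.2 rad and contact force between logger and hook above 0.3 N and linear speed of logger below 0.03 m/s and value of joint cover below 0.005 m and angle between the x axis of logger and the x axis of cabinet, either way round below 0.35 rad and x of pocket1 in the frame of logger above 0 m); the robot touches nothing.
It fails at once if the logger or the fingers touch the metal frame round the bay's opening (contact force between any of logger, the fingers, the arm and bay_frame above 0.5 N).
It fails at once if the small carton behind or beside the work is pushed out of its place (over 3 cm) (distance of kit_green_1 from where it was at the start of the episode above 0.03 m).
It fails at once if the bench timer behind or beside the work is pushed out of its place (over 3 cm) (distance of timer from where it was at the start of the episode above 0.03 m).
It fails at once if the white bottle behind or beside the work is pushed out of its place (over 3 cm) (distance of bottle_white from where it was at the start of the episode above 0.03 m).
It fails at once if the logger is dropped or laid over (angle between logger's own z axis and vertical above 0.9 rad).
Of jar1, jar2, jar3 only 2 to 3 are there at a start; the rules pass over those that are not, and their reading is None.
At some moment in a run one of brick1, brick2 may be knocked a few centimetres aside while the robot is not near it.
It also fails if it takes over 210 s, if anything falls off the work surface, if the arm or the gripper's body presses on something with over 40 N, if the wrist force passes 120 N, or if a joint passes its speed limit or range.

## Working session

There is one attempt and no reset: what is moved stays moved. The work goes in short steps, Python scripts to look and compute and a tool call to move; the robot and the scene stay as the last step left them, time stands still between calls to the robot, and variables do not carry over. Pictures are saved under pics/ and viewed, at most 14 in all, crops included, and the job is handed in when it is done.

Besides the shell and the picture viewer there is one more tool, called after "Request:" as name(argument=value, ...) on one line, values as JSON. move_arm: Moves the arm, as the interface text tells. Its arguments: {"type":"object","properties":{"increments":{"type":"array","items":{"type":"array","items":{"type":"number"}}},"force":{"type":"number"}},"required":["increments"]}

```bash
ls; mkdir -p pics; cat > h.py <<'E'
import numpy as np, cv2
from station import ctrl
from scipy.spatial.transform import Rotation as R
def T_tool():
    o=ctrl.get_obs(); T=np.eye(4); T[:3,:3]=R.from_euler('xyz',o['eef_rot']).as_matrix(); T[:3,3]=o['ee_pos']; return T
def cam(n):
    T=T_tool(); p=ctrl.camera(n)
    p['P']=np.array(p['pose']) if 'pose' in p else T@np.array(p['tool_from_camera'])
    return p
def ray(p,u,v,z):
    d=p['P'][:3,:3]@np.linalg.inv(p['K'])@np.array([u,v,1.]); o=p['P'][:3,3]
    return o+d*(z-o[2])/d[2]
def proj(p,X):
    X=np.atleast_2d(X); c=(X-p['P'][:3,3])@p['P'][:3,:3]; q=c@np.array(p['K']).T; return q[:,:2]/q[:,2:]
E
python3 - <<'E'
from h import *
o=ctrl.get_obs(); print(o)
for n in('top','side'):
    p=cam(n); cv2.imwrite(f'pics/{n}0.png',p['color']); print(n,p['P'].round(3).tolist(),np.array(p['K']).round(1).tolist())
    for k in ['cabinet','cover','divider','brick1','cradle','logger','jar1','jar2','timer']:
        print(k,[(round(d['conf'],2),np.round(d['centre']).tolist(),int(d['mask'].sum())) for d in ctrl.cut_out(k,p)])
E
```

```text
pics
{'time_s': 0.0, 'qpos': array([ 1.05241465e+00,  3.00491604e-01,  1.52159700e+00, -6.74230243e-07,
        1.32069014e+00, -6.65816034e-02]), 'joint_vel': array([-0.0013027 , -0.00022468,  0.0019616 ,  0.00191029, -0.00079489,
        0.00107508]), 'tau': array([ 1.50353237e-03, -5.31818891e+01, -3.52721822e+01,  7.08759623e-02,
        2.45482719e-02, -1.26938030e-04]), 'ee_pos': array([0.23998297, 0.49458461, 0.20486835]), 'eef_rot': array([-3.14040915e+00, -7.82616984e-05,  2.68979270e+00]), 'force': array([ 0.17281599,  0.50847755, -0.31719698]), 'moment': array([-0.05210453, -0.0376626 , -0.03292277]), 'grip_force': 0.0, 'grip_width': 0.09400312609123147}
top [[-0.066, -0.791, 0.608, -0.563], [-0.998, 0.061, -0.029, -0.132], [-0.014, -0.609, -0.793, 1.627], [0.0, 0.0, 0.0, 1.0]] [[457.0, 0.0, 252.5], [0.0, 457.0, 194.1], [0.0, 0.0, 1.0]]
cabinet [(0.83, [202.0, 180.0], 4553), (0.55, [238.0, 276.0], 261)]
cover [(0.65, [204.0, 192.0], 671)]
divider [(0.6, [208.0, 285.0], 780)]
brick1 [(0.86, [218.0, 317.0], 275), (0.79, [241.0, 300.0], 357), (0.69, [238.0, 278.0], 216)]
crad
[... 513 characters left out ...]
11, -0.49, -0.872, 1.444], [0.0, 0.0, 0.0, 1.0]] [[484.3, 0.0, 252.9], [0.0, 484.3, 185.8], [0.0, 0.0, 1.0]]
cabinet [(0.83, [190.0, 153.0], 8978), (0.26, [164.0, 262.0], 644)]
cover [(0.84, [194.0, 169.0], 1269)]
divider [(0.94, [212.0, 298.0], 1728)]
brick1 [(0.77, [230.0, 337.0], 552), (0.75, [259.0, 313.0], 619)]
cradle [(0.88, [200.0, 252.0], 277), (0.5, [223.0, 250.0], 453)]
logger [(0.75, [190.0, 246.0], 241)]
jar1 [(0.93, [251.0, 280.0], 404), (0.84, [266.0, 349.0], 422), (0.7, [248.0, 236.0], 396), (0.37, [195.0, 156.0], 8808)]
jar2 [(0.93, [251.0, 280.0], 404), (0.84, [266.0, 349.0], 422), (0.7, [248.0, 236.0], 396), (0.37, [195.0, 156.0], 8808)]
timer [(0.96, [255.0, 382.0], 433)]
```

```bash
python3 - <<'E'
import cv2
a=cv2.imread('pics/side0.png'); cv2.imwrite('pics/side0c.png',cv2.resize(a[120:320,60:426],None,fx=2.15,fy=2.15,interpolation=cv2.INTER_CUBIC))
E
```

```text
(no output)
```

View pics/side0c.png

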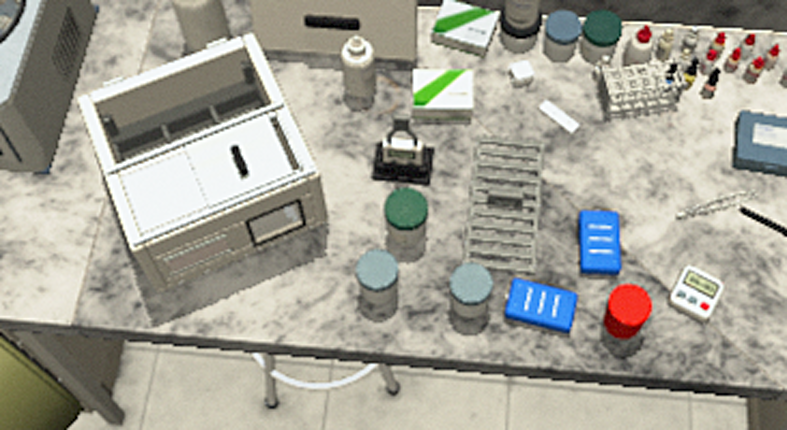

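The side view shows the cabinet at left (rim corners at crop 80,98 / 258,38 / 322,165 / 133,248). The green-lidded jar is at (405,210), the grey-blue ones at (377,272) and (470,285), and the red look-alike at (627,310). The divider is at (505,205), the bricks at (600,240) and (540,305), and the logger at (403,155).

```bash
python3 - <<'E'
from h import *
p=cam('side'); f=lambda u,v,z: ray(p,u/2.15+60,v/2.15+120,z).round(3)
for c in [(80,98),(258,38),(322,165),(133,248)]: print('rim',f(*c,.165))
print('grip',f(238,158,.185))
for n,c,z in [('green',(405,208),.078),('gb1',(377,270),.076),('gb2',(470,284),.076),('red',(627,310),.076),('br1',(600,238),.024),('br2',(541,302),.024),('div',(505,205),.01),('handle',(505,200),.033),('tab',(404,125),.148),('cradle',(403,172),.02)]: print(n,f(*c,z), f(*c,z)@[1,0,0], np.hypot(*f(*c,z)[:2]).round(3))
for k in ['divider','brick1','cradle']:
    for d in ctrl.cut_out(k,p)[:2]:
        m=d['mask'].astype(np.uint8); c=max(cv2.findContours(m,0,2)[0],key=cv2.contourArea)[:,0]
        z={'divider':.005,'brick1':.02,'cradle':.02}[k]
        w=np.array([ray(p,u,v,z)[:2] for u,v in c],np.float32); print(k,d['conf'],cv2.minAreaRect(w))
q=cam('wrist'); print(np.array(q['tool_from_camera']).round(3).tolist(),np.array(q['K']).tolist())
E
```

```text
rim [0.612 0.311 0.165]
rim [0.74  0.071 0.165]
rim [ 0.535 -0.054  0.165]
rim [0.387 0.18  0.165]
grip [0.525 0.059 0.185]
green [ 0.521 -0.17   0.078] 0.521 0.548
gb1 [ 0.422 -0.141  0.076] 0.422 0.445
gb2 [ 0.413 -0.273  0.076] 0.413 0.495
red [ 0.395 -0.491  0.076] 0.395 0.63
br1 [ 0.524 -0.46   0.024] 0.524 0.697
br2 [ 0.416 -0.376  0.024] 0.416 0.561
div [ 0.572 -0.317  0.01 ] 0.572 0.654
handle [ 0.569 -0.316  0.033] 0.569 0.651
tab [ 0.619 -0.16   0.148] 0.619 0.639
cradle [ 0.61  -0.157  0.02 ] 0.61 0.63
divider 0.68 ((0.6230577826499939, 0.16612635552883148), (0.39658108353614807, 0.31346261501312256), 30.514307022094727)
divider 0.64 ((0.6029074788093567, -0.3136047422885895), (0.10998165607452393, 0.1822873204946518), 86.84982299804688)
brick1 0.63 ((0.41573312878608704, -0.3744580149650574), (0.10047891736030579, 0.06736280769109726), 80.46751403808594)
brick1 0.56 ((0.5202354192733765, -0.45723018050193787), (0.10774627327919006, 0.06465162336826324), 5.265920639038086)
cradle 0.87 ((0.6227481961250305, -0.1525062918663025), (0.06417945772409439, 0.0900411307811737), 5.114528179168701)
cradle 0.65 ((0.5736459493637085, -0.3135784864425659), (0.1067240834236145, 0.2266991287469864), 88.62966918945312)
[[-0.0, -0.959, -0.284, 0.084], [1.0, -0.0, -0.001, -0.0], [0.0, -0.284, 0.959, -0.179], [0.0, 0.0, 0.0, 1.0]] [[267.24890945534884, 0.0, 256.85614225999103], [0.0, 267.24890945534884, 192.42896469304466], [0.0, 0.0, 1.0]]
```

```bash
cat >> h.py <<'E'
def go(x,y,z,yaw,frm=None):
    "shift (50 mm units) in the frame after the turn"
    if frm is None:
        T=T_tool(); e=R.from_matrix(T[:3,:3]).as_euler('xyz'); p0=T[:3,3]; y0=e[2]
    else: p0,y0=np.array(frm[:3]),frm[3]
    d=np.array([x,y,z])-p0; c,s=np.cos(yaw),np.sin(yaw)
    rz=-((yaw-y0+np.pi)%(2*np.pi)-np.pi)
    print('turn rz %.3f ; shift tx %.3f ty %.3f tz %.3f'%(rz,(c*d[0]+s*d[1])/.05,(s*d[0]-c*d[1])/.05,-d[2]/.05))
E
python3 -c "
from h import *
go(.53,.13,.35,2.11)"
```

```text
turn rz 0.580 ; shift tx -9.238 ty 1.229 tz -2.891
```

Request:
move_arm(increments=[[1, 0, 0, -0.75, 0, 0, 0.145], [1, 0, 0, -0.75, 0, 0, 0.145], [1, 0, 0, -0.75, 0, 0, 0.145], [1, 0, 0, -0.65, 0, 0, 0.145], [1, -0.7, 0.1, 0, 0, 0, 0], [1, -0.7, 0.1, 0, 0, 0, 0], [1, -0.7, 0.1, 0, 0, 0, 0], [1, -0.7, 0.1, 0, 0, 0, 0], [1, -0.7, 0.1, 0, 0, 0, 0], [1, -0.7, 0.1, 0, 0, 0, 0], [1, -0.7, 0.1, 0, 0, 0, 0], [1, -0.7, 0.1, 0, 0, 0, 0], [1, -0.7, 0.1, 0, 0, 0, 0], [1, -0.7, 0.1, 0, 0, 0, 0], [1, -0.7, 0.1, 0, 0, 0, 0], [1, -0.7, 0.1, 0, 0, 0, 0], [1, -0.7, 0, 0, 0, 0, 0], [1, 0, 0, 0, 0, 0, 0], [1, 0, 0, 0, 0, 0, 0]])

```text
time_s: 3.15
ee_pos: [0.5252, 0.1348, 0.3503]
eef_rot: [-3.141, -0.0, 2.108]
force: [-0.3, 0.1, 0.1]
grip_width: 0.0939
grip_force: 0.0
```

```bash
python3 - <<'E'
from h import *
o=ctrl.get_obs();print(o['ee_pos'],o['eef_rot'],o['qpos'].round(2),o['time_s'])
p=cam('wrist'); cv2.imwrite('pics/w1.png',p['color']); np.save('w1P.npy',p['P'])
a=p['color'].copy()
th=np.radians(31);C=np.array([.568,.127])
for X in [(-134.5,137),(-134.5,-137),(134.5,137),(134.5,-137),(-1.5,117),(-1.5,-117),(114.5,117),(114.5,-117)]:
    x,y=np.array(X)/1000; w=C+[np.cos(th)*x-np.sin(th)*y,np.sin(th)*x+np.cos(th)*y]
    u=proj(p,[*w,.165])[0]; print(X,u.round(1)); cv2.circle(a,tuple(int(i) for i in u),3,(0,0,255),1)
cv2.imwrite('pics/w1a.png',cv2.resize(a,None,fx=1.5,fy=1.5))
E
```

```text
[0.52524787 0.13475943 0.35025354] [-3.14125456e+00 -3.07619354e-04  2.10848035e+00] [ 0.18  0.22  1.29  0.    1.63 -0.35] 3.15
(-134.5, 137) [177.7  93.2]
(-134.5, -137) [193.1 278.8]
(134.5, 137) [388.1  92.3]
(134.5, -137) [364.4 278.3]
(-1.5, 117) [281.3 109.1]
(-1.5, -117) [278.  267.3]
(114.5, 117) [370.6 108.8]
(114.5, -117) [352.9 267.1]
```

View pics/w1a.png

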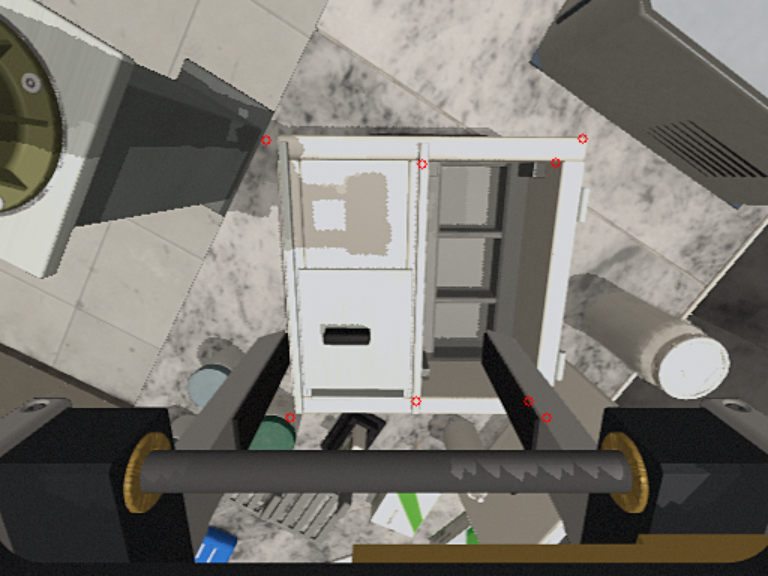

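```bash
python3 - <<'E'
import cv2
a=cv2.imread('pics/w1.png'); cv2.imwrite('pics/w1c.png',cv2.resize(a[84:284,175:405],None,fx=3,fy=3,interpolation=cv2.INTER_CUBIC))
E
```

```text
(no output)
```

View pics/w1c.png

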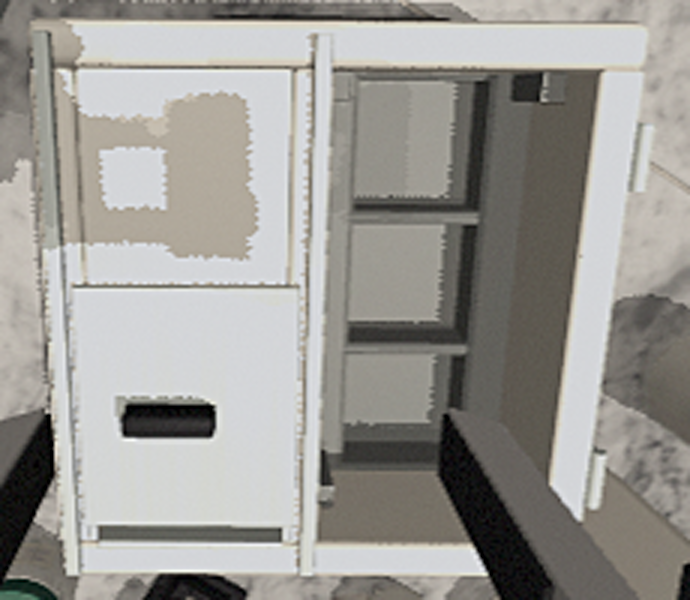

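The close view shows the cabinet rim with its back-left corner at crop (648,24) and the well's inner corner at (600,70). The right edge is at v=573, the grip bar at (168,418), and the cover is slightly open.

```bash
python3 - <<'E'
from h import *
from scipy.optimize import least_squares
p={'P':np.load('w1P.npy'),'K':ctrl.camera('wrist')['K']}
# crop u,v,z, cab x, cab y (None)
D=[(648,24,.165,.1345,.137),(600,70,.165,.1145,.117),(120,22,.165,None,.137),(300,573,.165,None,-.137),(400,543,.165,None,-.117),(585,520,.165,.1345,None),(551,480,.165,.1145,None),(120,68,.165,None,.117),(168,415,.1905,-.067,None),(415,213,.08,None,.039),(406,345,.08,None,-.039)]
W=[ray(p,u/3+175,v/3+84,z)[:2] for u,v,z,_,_ in D]
def f(q):
    c,s=np.cos(q[2]),np.sin(q[2]); r=[]
    for w,d in zip(W,D):
        e=w-q[:2]; l=(c*e[0]+s*e[1],-s*e[0]+c*e[1])
        for k in(0,1):
            if d[3+k] is not None: r.append((l[k]-d[3+k])*1000)
    return r
s=least_squares(f,[.568,.127,.54],loss='soft_l1',x_scale=[.01,.01,.02]); print(s.x.round(4),np.degrees(s.x[2]),np.round(s.fun,1))
q=s.x;c,n=np.cos(q[2]),np.sin(q[2])
g=ray(p,168/3+175,415/3+84,.1905)[:2]-q[:2]; print('grip cab',c*g[0]+n*g[1],-n*g[0]+c*g[1])
def g2(u,v,z):
    g=ray(p,u/3+175,v/3+84,z)[:2]-q[:2]; return (np.array([c*g[0]+n*g[1],-n*g[0]+c*g[1]])*1000).round(1)
print('cover end',g2(180,526,.1715),'frame inner edge',g2(180,543,.166), 'rail',g2(322,35,.173),g2(305,573,.173),'front',g2(35,30,.173),g2(72,573,.173))
E
```

```text
[0.5698 0.1323 0.5404] 30.964114150063452 [-0.7 -3.2  1.2 -1.8 -1.6  2.7  0.3  0.3  0.6 -0.3 -6.5  1.7  1.9]
grip cab -0.0734572644210996 -0.034478010768218145
cover end [ -71.3 -102.7] frame inner edge [ -72.1 -115.8] rail [ -5.6 129.4] [  -8.1 -129. ] front [-125.5  131.7] [-126.9 -128.6]
```

Request:
move_arm(increments=[[0.1, -0.6, 0.2, 0, 0, 0, 0], [0.1, -0.6, 0.2, 0, 0, 0, 0], [0.1, -0.6, 0.2, 0, 0, 0, 0], [0.1, -0.1, 0.1, 0, 0, 0, 0], [0.1, 0, 0, 0, 0, 0, 0], [0.1, 0, 0, 0, 0, 0, 0], [0.1, 0, 0, 0, 0, 0, 0], [0.1, 0, 0, 0, 0, 0, 0]])

```text
time_s: 4.05
ee_pos: [0.6034, 0.0723, 0.351]
eef_rot: [3.141, 0.0, 2.111]
force: [-0.6, 0.2, -0.7]
grip_width: 0.0333
grip_force: 0.0
```

```bash
python3 - <<'E'
from h import *
p=cam('wrist'); cv2.imwrite('pics/w2.png',p['color']); np.savez('w2.npz',P=p['P'],K=p['K'])
a=p['color'][10:230,140:400]
cv2.imwrite('pics/w2c.png',cv2.resize(a,None,fx=2.7,fy=2.7,interpolation=cv2.INTER_CUBIC))
E
```

```text
(no output)
```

View pics/w2c.png

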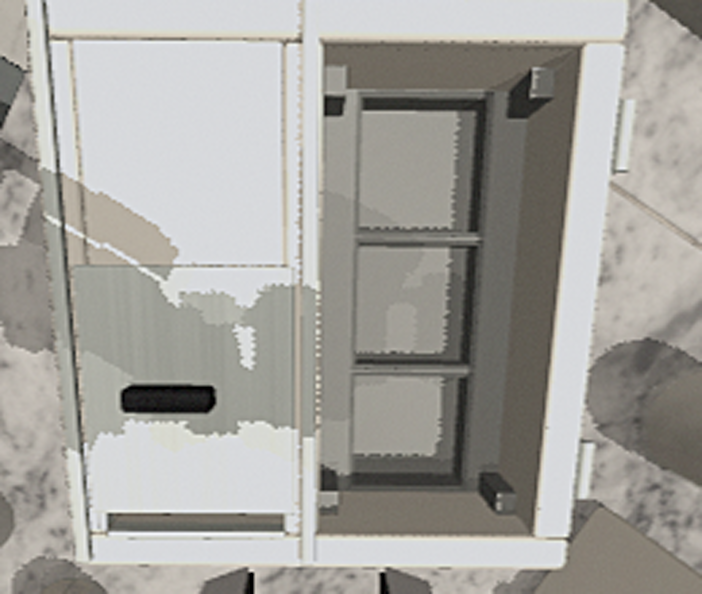

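The view shows the whole well: rim corners at crop (580,44) and (535,537), pocket separators at v≈240 and 368, and seats at the corners. The cover's right end is at v≈514 and the grip bar at (168,398).

```bash
cat > fit.py <<'E'
from h import *
from scipy.optimize import least_squares
def fit(P,K,D,sc,off,dzfree=True):
    def loc(q,u,v,z):
        p={'P':P.copy(),'K':K}; p['P'][2,3]+=q[3]
        e=ray(p,u/sc+off[0],v/sc+off[1],z)[:2]-q[:2]; c,s=np.cos(q[2]),np.sin(q[2]); return np.array([c*e[0]+s*e[1],-s*e[0]+c*e[1]])
    def f(q):
        r=[] if dzfree else [q[3]*1e6]
        for d in D:
            l=loc(q,*d[:3])
            for k in(0,1):
                if d[3+k] is not None: r.append((l[k]-d[3+k])*1000)
        return r
    s=least_squares(f,[.569,.132,.54,0],loss='soft_l1',x_scale=[.01,.01,.02,.005]); return s.x,s.fun,lambda *a:(loc(s.x,*a)*1000).round(1)
E
python3 - <<'E'
from fit import *
w=np.load('w2.npz')
D=[(580,44,.165,.1145,.117),(535,537,.165,.1145,-.117),(566,567,.165,.1345,-.137),(450,41,.165,None,.117),(430,537,.165,None,-.117),(627,12,.165,.1345,None),
(415,239,.08,None,.039),(410,368,.08,None,-.039),(357,105,.08,.021,None),(350,480,.08,.021,None),(487,97,.08,.092,None),(462,485,.08,.092,None),(168,396,.1905,-.067,None)]
for fr in(0,1):
    q,r,l=fit(w['P'],w['K'],D,2.7,(140,10),fr); print(q.round(4),r.round(1)); print('grip',l(168,396,.1905),'coverend',l(180,514,.1715),'frame',l(180,535,.166),'rails',l(302,5,.173),l(322,45,.173))
E
```

```text
[ 0.5701  0.1313  0.5365 -0.    ] [-0.   0.4 -1.   1.3 -0.1 -0.3  2.6  0.  -0.3 -0.2 -1.   1.7 -0.5 -0.8
  1.1  0.9 -4.9]
grip [-71.9 -37.7] coverend [ -72.9 -102.6] frame [ -74.6 -116.2] rails [ -8.7 128.2] [  0.  113.1]
[ 5.700e-01  1.313e-01  5.365e-01 -2.000e-04] [ 0.4 -1.   1.3 -0.1 -0.3  2.6 -0.  -0.3 -0.3 -1.   1.7 -0.5 -0.7  1.1
  0.9 -4.8]
grip [-71.8 -37.7] coverend [ -72.9 -102.5] frame [ -74.5 -116.1] rails [ -8.6 128.1] [1.00e-01 1.13e+02]
```

```bash
cat >> h.py <<'E'
C=np.array([.5700,.1313]); TH=.5365
def cab(x,y): c,s=np.cos(TH),np.sin(TH); return np.array([C[0]+c*x-s*y, C[1]+s*x+c*y])
E
python3 -c "
from h import *
go(.48,-.31,.36,1.571)"
```

```text
turn rz 0.540 ; shift tx -7.642 ty -2.472 tz -0.182
```

Request:
move_arm(increments=[[0.1, -0.3, -0.2, 0, 0, 0, 0.135], [0.1, -0.3, -0.2, 0, 0, 0, 0.135], [0.1, -0.3, -0.2, 0, 0, 0, 0.135], [0.1, -0.3, -0.2, 0, 0, 0, 0.135], [0.1, -0.7, -0.1, 0, 0, 0, 0], [0.1, -0.7, -0.1, 0, 0, 0, 0], [0.1, -0.7, -0.1, 0, 0, 0, 0], [0.1, -0.7, -0.1, 0, 0, 0, 0], [0.1, -0.7, -0.1, 0, 0, 0, 0], [0.1, -0.7, -0.1, 0, 0, 0, 0], [0.1, -0.7, -0.1, 0, 0, 0, 0], [0.1, -0.7, -0.1, 0, 0, 0, 0], [0.1, -0.7, -0.1, 0, 0, 0, 0], [0.1, -0.1, 0, -0.2, 0, 0, 0], [0.1, 0, 0, 0, 0, 0, 0], [0.1, 0, 0, 0, 0, 0, 0]])

```text
time_s: 5.7
ee_pos: [0.541, -0.3169, 0.3605]
eef_rot: [3.141, 0.0, 1.57]
force: [0.4, 0.8, -0.1]
grip_width: 0.0096
grip_force: 0.0
```

```bash
python3 - <<'E'
from h import *
p=cam('wrist'); cv2.imwrite('pics/w3.png',p['color']); np.savez('w3.npz',P=p['P'],K=p['K'])
hsv=cv2.cvtColor(p['color'],cv2.COLOR_BGR2HSV)
for k in ['jar1','brick1','divider','cradle','logger','logger_grip']:
    for d in ctrl.cut_out(k,p):
        m=d['mask'].astype(np.uint8); c=max(cv2.findContours(m,0,2)[0],key=cv2.contourArea)[:,0]
        z={'divider':.005,'brick1':.024,'cradle':.025,'jar1':.077,'logger':.148,'logger_grip':.148}[k]
        w=np.array([ray(p,u,v,z)[:2] for u,v in c],np.float32); b=cv2.minAreaRect(w); mc=[int(x) for x in d['centre']]
        print(k,round(d['conf'],2),mc,hsv[mc[0],mc[1]],np.round(b[0],4),np.round(b[1],3),round(b[2],1))
cv2.imwrite('pics/w3b.png',cv2.resize(p['color'],None,fx=1.5,fy=1.5))
E
```

```text
jar1 0.92 [51, 188] [ 94  23 157] [ 0.4322 -0.1446] [0.059 0.072] 39.9
jar1 0.78 [247, 191] [  1 206 219] [ 0.4155 -0.4787] [0.095 0.06 ] 63.3
jar1 0.74 [60, 318] [114   6 226] [ 0.6379 -0.1583] [0.062 0.042] 89.9
jar1 0.59 [71, 248] [ 70  63 126] [ 0.5263 -0.1712] [0.063 0.064] 89.9
brick1 0.75 [182, 197] [106 183 212] [ 0.4209 -0.3736] [0.1   0.062] 80.5
divider 0.96 [156, 279] [ 22  18 155] [ 0.5835 -0.3163] [0.111 0.227] 88.1
cradle 0.62 [73, 299] [160  40  19] [ 0.6326 -0.1578] [0.09  0.064] 88.2
logger 0.88 [58, 316] [105   7 224] [ 0.6224 -0.1699] [0.054 0.035] 86.9
logger_grip 0.68 [62, 317] [100   7 224] [ 0.6228 -0.1699] [0.055 0.035] 89.0
```

View pics/w3b.png

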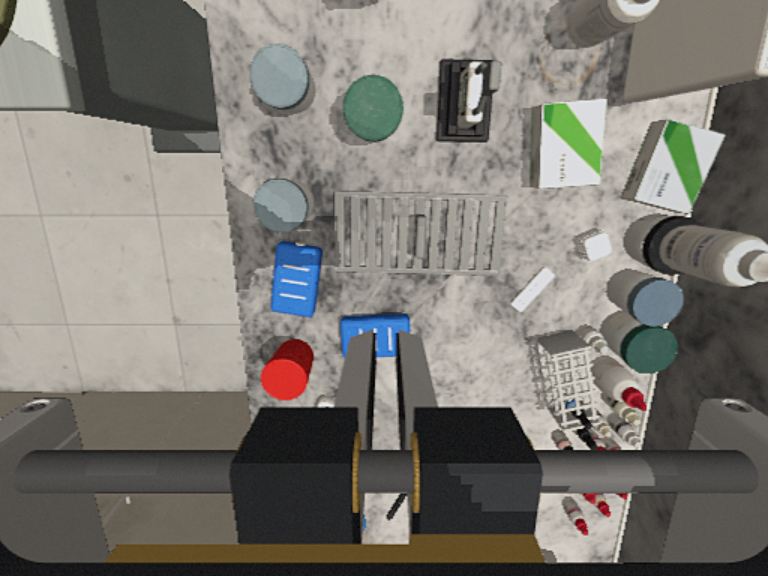

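The wrist view shows the lids at 1.5x pixels (279,76), (373,108) and (280,205). It also shows the divider with its handle at (420,237), the bricks at (297,280) and (376,335), the cradle at (465,100) and the red jar at (287,370).

```bash
python3 - <<'E'
from h import *
w=np.load('w3.npz'); p={'P':w['P'],'K':w['K']}
a=cv2.imread('pics/w3.png'); hsv=cv2.cvtColor(a,cv2.COLOR_BGR2HSV)
for n,c,z,lo,hi in [('b1',(186,51),.076,(85,15,90),(110,90,230)),('g',(249,72),.078,(60,45,60),(85,160,200)),('b2',(187,137),.076,(85,15,90),(110,90,230))]:
    m=cv2.inRange(hsv,lo,hi); y=np.zeros_like(m); cv2.circle(y,c,26,255,-1); m=cv2.morphologyEx(m&y,cv2.MORPH_OPEN,np.ones((3,3)))
    k=max(cv2.findContours(m,0,1)[0],key=cv2.contourArea)[:,0]
    W=np.array([ray(p,*q,z)[:2] for q in k],np.float32); e=cv2.minEnclosingCircle(W); el=cv2.fitEllipse(W)
    print(n,len(k),np.round(e[0],4),round(e[1]*2,4),np.round(el[0],4),np.round(el[1],4), ray(p,*c,z)[:2].round(4))
print('handle',ray(p,420/1.5,237/1.5,.033).round(4))
go(.4322,-.1446,.2,2.107)
print(cab(.0565,-.078),cab(.0565,0),cab(.0565,.078))
E
```

```text
b1 116 [ 0.4292 -0.1401] 0.0604 [ 0.4293 -0.1401] [0.0581 0.0586] [ 0.4297 -0.1408]
g 118 [ 0.5269 -0.1712] 0.0639 [ 0.5267 -0.1712] [0.0615 0.0629] [ 0.5279 -0.1714]
b2 102 [ 0.4205 -0.2727] 0.0605 [ 0.4205 -0.2728] [0.0565 0.0589] [ 0.4213 -0.2729]
handle [ 0.5843 -0.316   0.033 ]
turn rz -0.537 ; shift tx 4.076 ty -0.109 tz 3.209
[0.65843012 0.09313767] [0.61856191 0.16017889] [0.57869371 0.22722012]
```

Request:
move_arm(increments=[[1, 0, 0, 0, 0, 0, -0.135], [1, 0, 0, 0, 0, 0, -0.135], [1, 0, 0, 0, 0, 0, -0.135], [1, 0, 0, 0, 0, 0, -0.132], [1, 0.6, -0.02, 0.6, 0, 0, 0], [1, 0.6, -0.02, 0.6, 0, 0, 0], [1, 0.6, -0.02, 0.6, 0, 0, 0], [1, 0.6, -0.02, 0.6, 0, 0, 0], [1, 0.6, -0.02, 0.6, 0, 0, 0], [1, 0.6, -0.01, 0.6, 0, 0, 0], [1, 0.58, 0, 0.59, 0, 0, 0], [1, 0, 0, 0.4, 0, 0, 0], [1, 0, 0, 0, 0, 0, 0], [1, 0, 0, 0, 0, 0, 0]])

```text
time_s: 7.45
ee_pos: [0.4299, -0.1408, 0.1317]
eef_rot: [3.141, 0.001, 2.107]
force: [0.6, 0.4, 1.0]
grip_width: 0.0942
grip_force: 0.0
```

```bash
python3 - <<'E'
from h import *
print(ctrl.get_obs()['ee_pos'])
go(.4293,-.1401,.051,2.107)
E
```

```text
[ 0.42987565 -0.14083646  0.13172051]
turn rz -0.000 ; shift tx 0.019 ty -0.002 tz 1.614
```

Request:
move_arm(force=15, increments=[[1, 0.02, 0, 0.4, 0, 0, 0], [1, 0, 0, 0.4, 0, 0, 0], [1, 0, 0, 0.4, 0, 0, 0], [1, 0, 0, 0.4, 0, 0, 0], [1, 0, 0, 0, 0, 0, 0], [0.5, 0, 0, 0, 0, 0, 0], [0.3, 0, 0, 0, 0, 0, 0], [0.3, 0, 0, 0, 0, 0, 0], [0.3, 0, 0, 0, 0, 0, 0], [0.3, 0, 0, 0, 0, 0, 0], [0.3, 0, 0, 0, 0, 0, 0], [0.3, 0, 0, -0.4, 0, 0, 0], [0.3, 0, 0, -0.6, 0, 0, 0], [0.3, 0, 0, -0.8, 0, 0, 0], [0.3, 0, 0, -0.8, 0, 0, 0], [0.3, 0, 0, -0.8, 0, 0, 0], [0.3, 0, 0, -0.8, 0, 0, 0], [0.3, 0, 0, 0, 0, 0, 0], [0.3, 0, 0, 0, 0, 0, 0]])

```text
time_s: 9.35
ee_pos: [0.4289, -0.1397, 0.2609]
eef_rot: [3.141, 0.0, 2.107]
force: [-0.5, 0.1, -1.4]
grip_width: 0.059
grip_force: 15.0
```

```bash
python3 - <<'E'
from h import *
o=ctrl.get_obs();print(o['ee_pos'],o['grip_width'],o['grip_force'])
go(*cab(.0565,.078),.262,2.107)
p=cam('wrist'); cv2.imwrite('pics/w4.png',p['color'])
for d in ctrl.cut_out('jar1',p)[:2]: print(d['conf'],d['centre'])
m=cv2.inRange(cv2.cvtColor(p['color'],cv2.COLOR_BGR2HSV),(85,15,90),(110,90,230)); 
k=[c for c in cv2.findContours(m,0,2)[0] if cv2.contourArea(c)>300]; print([cv2.boundingRect(c) for c in k]); print(proj(p,T_tool()[:3,3]+[0,0,.025]))
E
```

```text
[ 0.42886975 -0.13967895  0.26086933] 0.05895259666328913 14.999834445188753
turn rz -0.000 ; shift tx 4.777 ty 6.325 tz -0.023
0.74 [238.0, 256.1]
0.74 [87.5, 429.7]
[(211, 203, 92, 84)]
[[257.77714747 247.52329021]]
```

Request:
move_arm(increments=[[0.3, 0.4, 0.53, 0, 0, 0, 0], [0.3, 0.4, 0.53, 0, 0, 0, 0], [0.3, 0.4, 0.53, 0, 0, 0, 0], [0.3, 0.4, 0.53, 0, 0, 0, 0], [0.3, 0.4, 0.53, 0, 0, 0, 0], [0.3, 0.4, 0.53, 0, 0, 0, 0], [0.3, 0.4, 0.53, 0, 0, 0, 0], [0.3, 0.4, 0.53, 0, 0, 0, 0], [0.3, 0.4, 0.53, 0, 0, 0, 0], [0.3, 0.4, 0.53, 0, 0, 0, 0], [0.3, 0.4, 0.53, 0, 0, 0, 0], [0.3, 0.37, 0.49, 0, 0, 0, 0], [0.3, 0, 0, 0, 0, 0, 0], [0.3, 0, 0, 0, 0, 0, 0], [0.3, 0, 0, 0.6, 0, 0, 0], [0.3, 0, 0, 0.6, 0, 0, 0], [0.3, 0, 0, 0.6, 0, 0, 0], [0.3, 0, 0, 0.2, 0, 0, 0], [0.3, 0, 0, 0, 0, 0, 0], [0.3, 0, 0, 0, 0, 0, 0]])

```text
time_s: 11.45
ee_pos: [0.5793, 0.2265, 0.1625]
eef_rot: [3.14, 0.0, 2.106]
force: [-0.5, 0.3, -0.8]
grip_width: 0.0593
grip_force: 15.0
```

```bash
python3 - <<'E'
from h import *
o=ctrl.get_obs();print(o['ee_pos'],o['grip_width'],o['force'])
go(*cab(.0565,.078),.097,2.107)
E
```

```text
[0.5792991  0.22647542 0.16246228] 0.05929772785386405 [-0.47021918  0.2979129  -0.84003892]
turn rz -0.001 ; shift tx 0.019 ty -0.003 tz 1.309
```

Request:
move_arm(increments=[[0.3, 0, 0, 0.25, 0, 0, 0], [0.3, 0, 0, 0.25, 0, 0, 0], [0.3, 0, 0, 0.25, 0, 0, 0], [0.3, 0, 0, 0.25, 0, 0, 0], [0.3, 0, 0, 0.15, 0, 0, 0], [0.3, 0, 0, 0.1, 0, 0, 0], [0.3, 0, 0, 0.05, 0, 0, 0], [0.3, 0, 0, 0, 0, 0, 0]])

```text
time_s: 12.25
ee_pos: [0.579, 0.2268, 0.0964]
eef_rot: [3.141, 0.0, 2.107]
force: [-0.1, 0.1, -0.2]
grip_width: 0.0589
grip_force: 15.0
```

Request:
move_arm(increments=[[0.82, 0, 0, 0, 0, 0, 0], [0.82, 0, 0, 0, 0, 0, 0], [0.82, 0, 0, 0, 0, 0, 0], [0.82, 0, 0, -0.5, 0, 0, 0], [0.82, 0, 0, -0.9, 0, 0, 0], [0.82, 0, 0, -0.9, 0, 0, 0], [0.82, 0, 0, -1, 0, 0, 0], [0.82, 0, 0, 0, 0, 0, 0], [1, -0.63, -0.5, 0, 0, 0, 0], [1, -0.63, -0.5, 0, 0, 0, 0], [1, -0.63, -0.5, 0, 0, 0, 0], [1, -0.63, -0.5, 0, 0, 0, 0], [1, -0.63, -0.5, 0, 0, 0, 0], [1, -0.63, -0.5, 0, 0, 0, 0], [1, -0.63, -0.5, 0, 0, 0, 0], [1, -0.63, -0.5, 0, 0, 0, 0], [1, -0.63, -0.5, 0, 0, 0, 0], [1, -0.63, -0.47, 0, 0, 0, 0], [1, 0, 0, 0, 0, 0, 0]])

```text
time_s: 14.15
ee_pos: [0.5252, -0.1747, 0.2604]
eef_rot: [-3.141, 0.0, 2.103]
force: [0.4, -0.0, -0.6]
grip_width: 0.0942
grip_force: 0.0
```

Request:
move_arm(increments=[[1, 0, 0, 0, 0, 0, -0.125], [1, 0, 0, 0, 0, 0, -0.125], [1, 0, 0, 0, 0, 0, -0.125], [1, 0, 0, 0, 0, 0, -0.12], [1, 0, 0, 0.5, 0, 0, 0], [1, 0, 0, 0.7, 0, 0, 0], [1, 0, 0, 0.7, 0, 0, 0], [1, 0, 0, 0.6, 0, 0, 0], [1, 0, 0, 0, 0, 0, 0], [1, 0, 0, 0, 0, 0, 0]])

```text
time_s: 15.15
ee_pos: [0.5263, -0.1707, 0.1367]
eef_rot: [3.142, 0.0, 2.602]
force: [-0.4, -0.9, 0.5]
grip_width: 0.0941
grip_force: 0.0
```

```bash
python3 - <<'E'
from h import *
o=ctrl.get_obs();print(o['ee_pos'],o['eef_rot'])
go(.5268,-.1712,.053,2.6)
E
```

```text
[ 0.52633927 -0.17069699  0.13674867] [3.14151131e+00 1.57954954e-04 2.60218298e+00]
turn rz 0.002 ; shift tx -0.013 ty -0.004 tz 1.675
```

Request:
move_arm(force=15, increments=[[1, -0.01, 0, 0.42, 0, 0, 0], [1, 0, 0, 0.42, 0, 0, 0], [1, 0, 0, 0.42, 0, 0, 0], [1, 0, 0, 0.42, 0, 0, 0], [1, 0, 0, 0, 0, 0, 0], [0.5, 0, 0, 0, 0, 0, 0], [0.3, 0, 0, 0, 0, 0, 0], [0.3, 0, 0, 0, 0, 0, 0], [0.3, 0, 0, 0, 0, 0, 0], [0.3, 0, 0, 0, 0, 0, 0], [0.3, 0, 0, -0.4, 0, 0, 0], [0.3, 0, 0, -0.6, 0, 0, 0], [0.3, 0, 0, -0.8, 0, 0, 0], [0.3, 0, 0, -0.8, 0, 0, 0], [0.3, 0, 0, -0.8, 0, 0, 0], [0.3, 0, 0, -0.8, 0, 0, 0], [0.3, 0, 0, 0, 0, 0, 0]])

```text
time_s: 16.85
ee_pos: [0.5277, -0.1718, 0.2675]
eef_rot: [3.14, 0.008, 2.602]
force: [-0.2, -0.8, -1.5]
grip_width: 0.0631
grip_force: 15.0
```

Request:
move_arm(increments=[[0.3, 0, 0, 0, 0, 0, 0.125], [0.3, 0, 0, 0, 0, 0, 0.125], [0.3, 0, 0, 0, 0, 0, 0.125], [0.3, 0, 0, 0, 0, 0, 0.12], [0.3, 0.48, 0.5, 0, 0, 0, 0], [0.3, 0.48, 0.5, 0, 0, 0, 0], [0.3, 0.48, 0.5, 0, 0, 0, 0], [0.3, 0.48, 0.5, 0, 0, 0, 0], [0.3, 0.48, 0.5, 0, 0, 0, 0], [0.3, 0.48, 0.5, 0, 0, 0, 0], [0.3, 0.48, 0.5, 0, 0, 0, 0], [0.3, 0.48, 0.5, 0, 0, 0, 0], [0.3, 0.48, 0.5, 0, 0, 0, 0], [0.3, 0.44, 0.47, 0, 0, 0, 0], [0.3, 0, 0, 0, 0, 0, 0], [0.3, 0, 0, 0, 0, 0, 0]])

```text
time_s: 18.45
ee_pos: [0.6183, 0.1605, 0.2607]
eef_rot: [-3.14, -0.0, 2.108]
force: [0.6, -0.8, -1.1]
grip_width: 0.0635
grip_force: 15.0
```

```bash
python3 - <<'E'
from h import *
o=ctrl.get_obs();print(o['ee_pos'],o['grip_width'],o['force'])
go(*cab(.0565,0),.099,2.107)
p=cam('wrist'); cv2.imwrite('pics/w5.png',p['color'])
m=cv2.inRange(cv2.cvtColor(p['color'],cv2.COLOR_BGR2HSV),(60,45,40),(88,160,200)); 
k=[c for c in cv2.findContours(m,0,2)[0] if cv2.contourArea(c)>300]; print([cv2.boundingRect(c) for c in k]); print(proj(p,T_tool()[:3,3]+[0,0,.025]))
E
```

```text
[0.61826987 0.16053638 0.26067911] 0.06345242757632105 [ 0.61778367 -0.78219867 -1.11142612]
turn rz 0.001 ; shift tx -0.009 ty 0.001 tz 3.234
[(207, 196, 100, 95)]
[[257.59297037 250.18913112]]
```

```bash
python3 - <<'E'
from h import *
p=cam('wrist'); T=p['P']; t=np.linspace(0,6.28,60)
m=cv2.inRange(cv2.cvtColor(p['color'],cv2.COLOR_BGR2HSV),(60,45,40),(88,160,200)); m=cv2.morphologyEx(m,cv2.MORPH_OPEN,np.ones((3,3)))
k=max(cv2.findContours(m,0,2)[0],key=cv2.contourArea)[:,0]; c=k[abs(k[:,0]-257)<15]; print('seen v',c[:,1].min(),c[:,1].max())
X=T_tool()[:3,3]; e=np.array([np.cos(2.107),np.sin(2.107),0])
for dz in(.02,.025,.03): print(dz,proj(p,np.array([X+[0,0,dz]+.0325*e,X+[0,0,dz]-.0325*e])).round(1).tolist(), proj(p,[X+[0,0,dz-.015]+.0325*e]).round(1).tolist())
cv2.imwrite('pics/w5c.png',p['color'][150:384,130:384])
E
```

```text
seen v 197 290
0.02 [[257.9, 199.0], [257.9, 288.5]] [[257.9, 192.2]]
0.025 [[258.0, 201.6], [257.9, 293.1]] [[257.9, 194.4]]
0.03 [[258.0, 204.3], [257.9, 298.0]] [[257.9, 196.6]]
```

View pics/w5c.png

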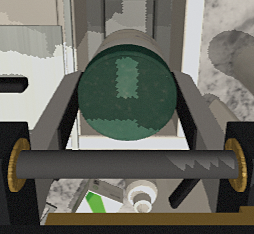

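The green jar is held centrally between the fingers (lid at crop 80–178, 45–142). Lowering it now.

Request:
move_arm(increments=[[0.3, 0, 0, 0.6, 0, 0, 0], [0.3, 0, 0, 0.6, 0, 0, 0], [0.3, 0, 0, 0.6, 0, 0, 0], [0.3, 0, 0, 0.2, 0, 0, 0], [0.3, 0, 0, 0.25, 0, 0, 0], [0.3, 0, 0, 0.25, 0, 0, 0], [0.3, 0, 0, 0.25, 0, 0, 0], [0.3, 0, 0, 0.25, 0, 0, 0], [0.3, 0, 0, 0.15, 0, 0, 0], [0.3, 0, 0, 0.1, 0, 0, 0], [0.3, 0, 0, 0, 0, 0, 0]])

```text
time_s: 19.65
ee_pos: [0.6184, 0.1603, 0.0989]
eef_rot: [-3.141, -0.0, 2.107]
force: [-0.3, -0.3, -1.4]
grip_width: 0.0633
grip_force: 15.0
```

Request:
move_arm(increments=[[0.3, 0, 0, 0.03, 0, 0, 0], [0.84, 0, 0, 0, 0, 0, 0], [0.84, 0, 0, 0, 0, 0, 0], [0.84, 0, 0, 0, 0, 0, 0], [0.84, 0, 0, -0.5, 0, 0, 0], [0.84, 0, 0, -0.9, 0, 0, 0], [0.84, 0, 0, -0.9, 0, 0, 0], [0.84, 0, 0, -0.9, 0, 0, 0], [0.84, 0, 0, 0, 0, 0, 0]])

```text
time_s: 20.55
ee_pos: [0.6201, 0.1606, 0.2653]
eef_rot: [3.131, 0.004, 2.107]
force: [0.3, 0.3, -0.0]
grip_width: 0.0788
grip_force: 0.0
```

Request:
move_arm(increments=[[1, -0.34, -0.49, 0, 0, 0, 0], [1, -0.34, -0.49, 0, 0, 0, 0], [1, -0.34, -0.49, 0, 0, 0, 0], [1, -0.34, -0.49, 0, 0, 0, 0], [1, -0.34, -0.49, 0, 0, 0, 0], [1, -0.34, -0.49, 0, 0, 0, 0], [1, -0.34, -0.49, 0, 0, 0, 0], [1, -0.34, -0.49, 0, 0, 0, 0], [1, -0.34, -0.49, 0, 0, 0, 0], [1, -0.34, -0.49, 0, 0, 0, 0], [1, -0.34, -0.49, 0, 0, 0, 0], [1, -0.34, -0.49, 0, 0, 0, 0], [1, -0.34, -0.49, 0, 0, 0, 0], [1, -0.34, -0.49, 0, 0, 0, 0], [1, -0.34, -0.49, 0.5, 0, 0, 0], [1, -0.32, -0.48, 0.6, 0, 0, 0], [1, 0, 0, 0.7, 0, 0, 0], [1, 0, 0, 0.5, 0, 0, 0], [1, 0, 0, 0, 0, 0, 0], [1, 0, 0, 0, 0, 0, 0]])

```text
time_s: 22.55
ee_pos: [0.4205, -0.2727, 0.1436]
eef_rot: [3.142, 0.0, 2.107]
force: [0.8, 0.1, 0.3]
grip_width: 0.094
grip_force: 0.0
```

```bash
python3 - <<'E'
from h import *
o=ctrl.get_obs();print(o['ee_pos'],o['eef_rot'])
go(.4205,-.2727,.051,2.107)
E
```

```text
[ 0.42052829 -0.27270847  0.14356696] [3.14156322e+00 6.27372027e-05 2.10694112e+00]
turn rz -0.000 ; shift tx 0.000 ty -0.000 tz 1.851
```

Request:
move_arm(force=15, increments=[[1, 0, 0, 0.45, 0, 0, 0], [1, 0, 0, 0.5, 0, 0, 0], [1, 0, 0, 0.5, 0, 0, 0], [1, 0, 0, 0.4, 0, 0, 0], [1, 0, 0, 0, 0, 0, 0], [0.5, 0, 0, 0, 0, 0, 0], [0.3, 0, 0, 0, 0, 0, 0], [0.3, 0, 0, 0, 0, 0, 0], [0.3, 0, 0, 0, 0, 0, 0], [0.3, 0, 0, 0, 0, 0, 0], [0.3, 0, 0, -0.4, 0, 0, 0], [0.3, 0, 0, -0.6, 0, 0, 0], [0.3, 0, 0, -0.8, 0, 0, 0], [0.3, 0, 0, -0.8, 0, 0, 0], [0.3, 0, 0, -0.8, 0, 0, 0], [0.3, 0, 0, -0.8, 0, 0, 0], [0.3, 0, 0, 0, 0, 0, 0]])

```text
time_s: 24.25
ee_pos: [0.4215, -0.2735, 0.2657]
eef_rot: [3.139, 0.008, 2.107]
force: [0.3, 0.8, -1.2]
grip_width: 0.0591
grip_force: 15.0
```

Request:
move_arm(increments=[[0.3, 0.24, 0.49, 0, 0, 0, 0], [0.3, 0.24, 0.49, 0, 0, 0, 0], [0.3, 0.24, 0.49, 0, 0, 0, 0], [0.3, 0.24, 0.49, 0, 0, 0, 0], [0.3, 0.24, 0.49, 0, 0, 0, 0], [0.3, 0.24, 0.49, 0, 0, 0, 0], [0.3, 0.24, 0.49, 0, 0, 0, 0], [0.3, 0.24, 0.49, 0, 0, 0, 0], [0.3, 0.24, 0.49, 0, 0, 0, 0], [0.3, 0.24, 0.49, 0, 0, 0, 0], [0.3, 0.24, 0.49, 0, 0, 0, 0], [0.3, 0.24, 0.49, 0, 0, 0, 0], [0.3, 0.24, 0.49, 0, 0, 0, 0], [0.3, 0.24, 0.49, 0, 0, 0, 0], [0.3, 0.24, 0.49, 0, 0, 0, 0], [0.3, 0.26, 0.48, 0, 0, 0, 0], [0.3, 0, 0, 0, 0, 0, 0], [0.3, 0, 0, 0, 0, 0, 0]])

```text
time_s: 26.05
ee_pos: [0.6582, 0.0933, 0.2591]
eef_rot: [-3.14, -0.001, 2.107]
force: [-0.9, -0.6, -0.9]
grip_width: 0.0587
grip_force: 15.0
```

```bash
python3 - <<'E'
from h import *
o=ctrl.get_obs();print(o['ee_pos'],o['grip_width'],o['force'])
go(*cab(.0565,-.078),.097,2.107)
p=cam('wrist'); 
m=cv2.inRange(cv2.cvtColor(p['color'],cv2.COLOR_BGR2HSV),(85,15,90),(110,90,230)); m=cv2.morphologyEx(m,cv2.MORPH_OPEN,np.ones((3,3)))
k=max(cv2.findContours(m,0,2)[0],key=cv2.contourArea)[:,0]; c=k[abs(k[:,0]-257)<15]; print('seen v',c[:,1].min(),c[:,1].max())
X=T_tool()[:3,3]; e=np.array([np.cos(2.107),np.sin(2.107),0])
for dz in(.025,): print(dz,proj(p,np.array([X+[0,0,dz]+.0305*e,X+[0,0,dz]-.0305*e])).round(1).tolist(), proj(p,[X+[0,0,dz-.015]+.0305*e]).round(1).tolist())
E
```

```text
[0.65815387 0.09333201 0.25910538] 0.058669633073694404 [-0.85937107 -0.55189906 -0.88791926]
turn rz 0.000 ; shift tx -0.006 ty 0.003 tz 3.242
seen v 204 287
0.025 [[257.6, 204.8], [257.5, 290.8]] [[257.6, 197.4]]
```

Request:
move_arm(increments=[[0.3, 0, 0, 0.6, 0, 0, 0], [0.3, 0, 0, 0.6, 0, 0, 0], [0.3, 0, 0, 0.6, 0, 0, 0], [0.3, 0, 0, 0.2, 0, 0, 0], [0.3, 0, 0, 0.25, 0, 0, 0], [0.3, 0, 0, 0.25, 0, 0, 0], [0.3, 0, 0, 0.25, 0, 0, 0], [0.3, 0, 0, 0.25, 0, 0, 0], [0.3, 0, 0, 0.15, 0, 0, 0], [0.3, 0, 0, 0.1, 0, 0, 0], [0.3, 0, 0, 0, 0, 0, 0], [0.82, 0, 0, 0, 0, 0, 0], [0.82, 0, 0, 0, 0, 0, 0], [0.82, 0, 0, 0, 0, 0, 0], [0.82, 0, 0, -0.5, 0, 0, 0], [0.82, 0, 0, -0.9, 0, 0, 0], [0.82, 0, 0, -0.9, 0, 0, 0], [0.82, 0, 0, -0.9, 0, 0, 0], [0.82, 0, 0, -0.5, 0, 0, 0], [0.5, 0, 0, 0, 0, 0, 0]])

```text
time_s: 28.1
ee_pos: [0.6593, 0.0933, 0.2879]
eef_rot: [3.135, 0.003, 2.107]
force: [0.3, 0.3, -0.3]
grip_width: 0.0721
grip_force: 0.0
```

Request:
move_arm(increments=[[0.1, -0.5, 0, -0.4, 0, 0, 0], [0.1, -0.5, 0, -0.4, 0, 0, 0], [0.1, 0, 0, 0, 0, 0, 0], [0.1, 0, 0, 0, 0, 0, 0]])

```text
time_s: 28.5
ee_pos: [0.6839, 0.0501, 0.3217]
eef_rot: [-3.141, -0.001, 2.106]
force: [-0.2, 0.9, -0.7]
grip_width: 0.0404
grip_force: 0.0
```

```bash
python3 - <<'E'
from h import *
o=ctrl.get_obs();print(o['ee_pos'],o['eef_rot'])
go(.5843,-.316,.15,1.538)
p=cam('wrist'); np.savez('w6.npz',P=p['P'],K=p['K']); cv2.imwrite('pics/w6.png',cv2.resize(p['color'][0:240,120:400],None,fx=2,fy=2))
E
```

```text
[0.68388395 0.05008516 0.32165094] [-3.14059613e+00 -7.18015162e-04  2.10611412e+00]
turn rz 0.568 ; shift tx -7.383 ty -1.751 tz 3.433
```

View pics/w6.png

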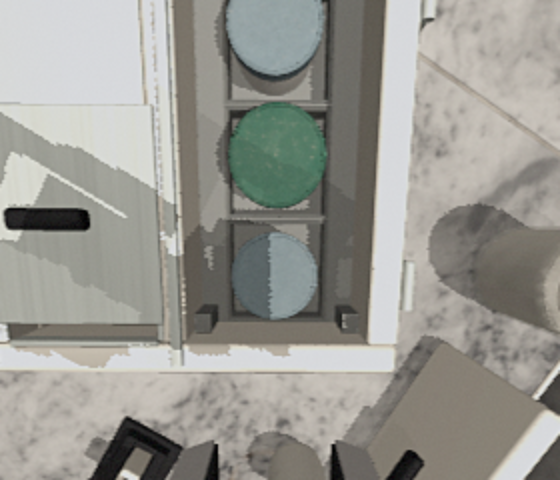

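All three jars stand in their pockets (lids at crop (275,25), (278,155) and (275,277)). Next is the divider.

Request:
move_arm(increments=[[0.4, 0, 0, 0, 0, 0, 0.142], [0.4, 0, 0, 0, 0, 0, 0.142], [0.4, 0, 0, 0, 0, 0, 0.142], [0.4, 0, 0, 0, 0, 0, 0.142], [0.4, -0.62, -0.15, 0, 0, 0, 0], [0.4, -0.62, -0.15, 0, 0, 0, 0], [0.4, -0.62, -0.15, 0, 0, 0, 0], [0.4, -0.62, -0.15, 0, 0, 0, 0], [0.4, -0.62, -0.15, 0, 0, 0, 0], [0.4, -0.62, -0.15, 0, 0, 0, 0], [0.4, -0.62, -0.15, 0.3, 0, 0, 0], [0.4, -0.62, -0.15, 0.5, 0, 0, 0], [0.4, -0.62, -0.15, 0.6, 0, 0, 0], [0.4, -0.62, -0.15, 0.6, 0, 0, 0], [0.4, -0.62, -0.15, 0.6, 0, 0, 0], [0.4, -0.56, -0.1, 0.6, 0, 0, 0], [0.4, 0, 0, 0.3, 0, 0, 0], [0.4, 0, 0, 0, 0, 0, 0], [0.4, 0, 0, 0, 0, 0, 0]])

```text
time_s: 30.45
ee_pos: [0.5852, -0.3145, 0.1486]
eef_rot: [3.141, 0.0, 1.54]
force: [-0.4, -0.3, 0.4]
grip_width: 0.038
grip_force: 0.0
```

```bash
python3 - <<'E'
from h import *
o=ctrl.get_obs();print(o['ee_pos'],o['eef_rot'])
p=cam('wrist'); np.savez('w7.npz',P=p['P'],K=p['K'])
for k in ['divider','brick1']:
    for d in ctrl.cut_out(k,p)[:2]:
        m=d['mask'].astype(np.uint8); c=max(cv2.findContours(m,0,2)[0],key=cv2.contourArea)[:,0]
        z={'divider':.005,'brick1':.024}[k]
        w=np.array([ray(p,u,v,z)[:2] for u,v in c],np.float32); b=cv2.minAreaRect(w); print(k,round(d['conf'],2),d['centre'],np.round(b[0],4),np.round(b[1],3),round(b[2],1))
a=p['color'].copy()
for yy in(-.027,.027): print(proj(p,[.5843,-.316+yy,.033]).round())
cv2.imwrite('pics/w7.png',cv2.resize(a[60:320,80:440],None,fx=2,fy=2))
E
```

```text
[ 0.5852273  -0.31445245  0.14864471] [3.14117261e+00 1.92397456e-05 1.54014576e+00]
divider 0.58 [180.9, 258.9] [ 0.5846 -0.3156] [0.108 0.225] 88.6
brick1 0.67 [292.5, 238.1] [ 0.5539 -0.4591] [0.025 0.047] 88.2
brick1 0.59 [230.5, 129.4] [ 0.4237 -0.3716] [0.101 0.063] 79.8
[[258. 212.]]
[[256. 167.]]
```

View pics/w7.png

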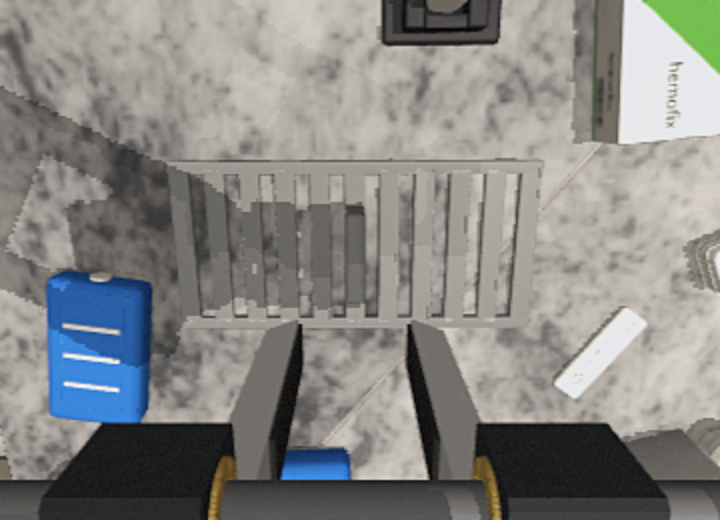

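The divider shows squarely at crop x 170–543, y 162–327, with its handle at (357,258) midway between the open fingers. Gripping it.

Request:
move_arm(force=30, increments=[[0.4, -0.03, -0.01, 0.5, 0, 0, 0], [0.4, 0, 0, 0.6, 0, 0, 0], [0.4, 0, 0, 0.6, 0, 0, 0], [0.4, 0, 0, 0.6, 0, 0, 0], [0.4, 0, 0, 0.3, 0, 0, 0], [0.4, 0, 0, 0.17, 0, 0, 0], [0.4, 0, 0, 0, 0, 0, 0], [0, 0, 0, 0, 0, 0, 0], [0, 0, 0, 0, 0, 0, 0], [0, 0, 0, 0, 0, 0, 0], [0, 0, 0, 0, 0, 0, 0], [0, 0, 0, 0, 0, 0, 0], [0, 0, 0, -0.3, 0, 0, 0], [0, 0, 0, -0.6, 0, 0, 0], [0, 0, 0, -0.8, 0, 0, 0], [0, 0, 0, -0.8, 0, 0, 0], [0, 0, 0, -0.8, 0, 0, 0], [0, 0, 0, -0.8, 0, 0, 0], [0, 0, 0, -0.7, 0, 0, 0], [0, 0, 0, 0, 0, 0, 0]])

```text
time_s: 32.6
ee_pos: [0.585, -0.3178, 0.256]
eef_rot: [3.134, 0.004, 1.539]
force: [0.1, -0.8, -2.5]
grip_width: 0.0119
grip_force: 30.0
```

Request:
move_arm(increments=[[0, 0, 0, 0, 0, 0, 0.1], [0, 0, 0, 0, 0, 0, 0.1], [0, 0, 0, 0, 0, 0, 0.1], [0, 0, 0, 0, 0, 0, 0.1], [0, 0, 0, 0, 0, 0, 0.1], [0, 0, 0, 0, 0, 0, 0.1], [0, 0, 0, 0, 0, 0, 0.1], [0, 0, 0, 0, 0, 0, 0.1], [0, 0, 0, 0, 0, 0, 0.1], [0, 0, 0, 0, 0, 0, 0.1], [0, 0, 0, 0, 0, 0, 0]])

```text
time_s: 33.7
ee_pos: [0.5837, -0.3171, 0.2488]
eef_rot: [-3.14, 0.001, 0.537]
force: [-0.1, -1.0, -2.0]
grip_width: 0.0115
grip_force: 30.0
```

Request:
move_arm(increments=[[0, 0.34, -0.49, 0, 0, 0, 0], [0, 0.34, -0.49, 0, 0, 0, 0], [0, 0.34, -0.49, 0, 0, 0, 0], [0, 0.34, -0.49, 0, 0, 0, 0], [0, 0.34, -0.49, 0, 0, 0, 0], [0, 0.34, -0.49, 0, 0, 0, 0], [0, 0.34, -0.49, 0, 0, 0, 0], [0, 0.34, -0.49, 0, 0, 0, 0], [0, 0.34, -0.49, 0, 0, 0, 0], [0, 0.34, -0.49, 0, 0, 0, 0], [0, 0.34, -0.49, 0, 0, 0, 0], [0, 0.34, -0.49, 0, 0, 0, 0], [0, 0.34, -0.49, 0, 0, 0, 0], [0, 0.34, -0.49, 0, 0, 0, 0], [0, 0.34, -0.49, 0, 0, 0, 0], [0, 0.35, -0.49, 0, 0, 0, 0], [0, 0, 0, 0, 0, 0, 0], [0, 0, 0, 0, 0, 0, 0]])

```text
time_s: 35.5
ee_pos: [0.6166, 0.1592, 0.2489]
eef_rot: [-3.141, 0.001, 0.542]
force: [-0.2, 0.7, -3.1]
grip_width: 0.0119
grip_force: 30.0
```

```bash
python3 - <<'E'
from h import *
o=ctrl.get_obs();print(o['ee_pos'],o['eef_rot'],o['grip_width'])
go(*cab(.0565,0),.137,TH)
p=cam('wrist'); np.savez('w8.npz',P=p['P'],K=p['K'])
cv2.imwrite('pics/w8.png',cv2.resize(p['color'],None,fx=1.5,fy=1.5))
E
```

```text
[0.61655365 0.15917048 0.24891311] [-3.14139798e+00  1.06595952e-03  5.42001789e-01] 0.011867281106127558
turn rz 0.006 ; shift tx 0.045 ty 0.003 tz 2.238
```

View pics/w8.png

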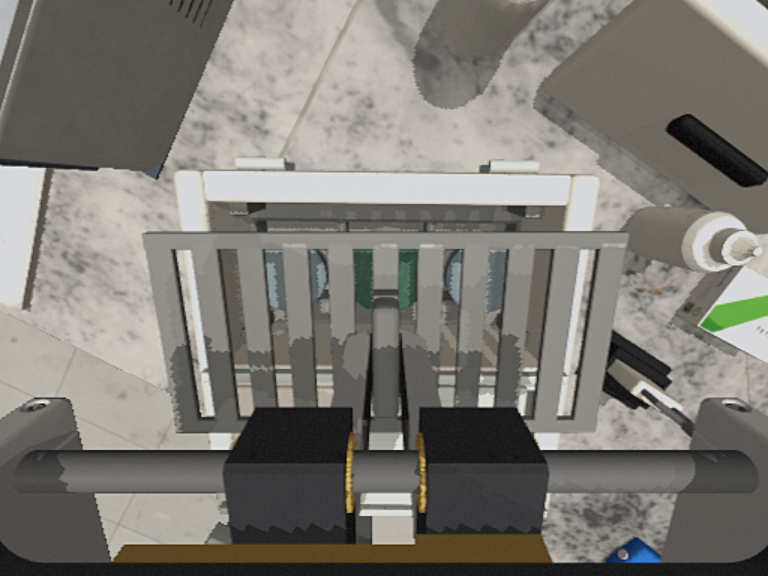

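The divider hangs level over the well, with its far corners at (145,234) and (628,233). The rim's outer back corners are at (176,172) and (599,176), the inner ones at about (205,203) and (570,203).

```bash
python3 - <<'E'
from h import *
w=np.load('w8.npz'); p={'P':w['P'],'K':w['K']}; X=T_tool()[:3,3]; 
c,s=np.cos(.542),np.sin(.542)
f=lambda e:(np.array([c*e[0]+s*e[1],-s*e[0]+c*e[1]])*1000).round(1)
for u,v in[(145,234),(628,233),(178,431),(601,431)]: print('div in tool',f(ray(p,u/1.5,v/1.5,X[2]-.005)[:2]-X[:2]))
c,s=np.cos(TH),np.sin(TH)
for u,v in[(176,172),(599,176),(205,203),(572,203)]: print('rim in cab',f(ray(p,u/1.5,v/1.5,.165)[:2]-C))
for X_ in[(134.5,137),(134.5,-137),(114.5,117),(114.5,-117)]: print(X_,(proj(p,[*cab(X_[0]/1e3,X_[1]/1e3),.165])*1.5).round(1))
E
```

```text
div in tool [ 54.4 111.1]
div in tool [  54.7 -110.4]
div in tool [-51.1 111.6]
div in tool [ -51.2 -114.2]
rim in cab [134.5 132.4]
rim in cab [ 133.4 -134. ]
rim in cab [115.4 116.6]
rim in cab [ 116.6 -119.2]
(134.5, 137) [[168.7 171.9]]
(134.5, -137) [[604.1 174.2]]
(114.5, 117) [[204.5 204.5]]
(114.5, -117) [[568.1 206.3]]
```

Request:
move_arm(increments=[[0, 0.03, 0.01, 0.4, 0, 0, 0.005], [0, 0, 0, 0.5, 0, 0, 0], [0, 0, 0, 0.4, 0, 0, 0], [0, 0, 0, 0.2, 0, 0, 0], [0, 0, 0, 0.2, 0, 0, 0], [0, 0, 0, 0.2, 0, 0, 0], [0, 0, 0, 0.1, 0, 0, 0], [0, 0, 0, 0.1, 0, 0, 0], [0, 0, 0, 0, 0, 0, 0]])

```text
time_s: 36.45
ee_pos: [0.6183, 0.1593, 0.1441]
eef_rot: [-3.141, 0.0, 0.534]
force: [-0.2, -0.5, -2.5]
grip_width: 0.0118
grip_force: 30.0
```

Request:
move_arm(increments=[[0, 0, 0, 0.06, 0, 0, 0], [0, 0, 0, 0.04, 0, 0, 0], [0, 0, 0, 0.04, 0, 0, 0], [0, 0, 0, 0, 0, 0, 0], [0, 0, 0, 0, 0, 0, 0]])

```text
time_s: 36.95
ee_pos: [0.6184, 0.1593, 0.1375]
eef_rot: [-3.142, -0.0, 0.534]
force: [-0.0, 0.3, -1.7]
grip_width: 0.0117
grip_force: 30.0
```

Request:
move_arm(increments=[[0, 0, 0, 0.02, 0, 0, 0], [0, 0, 0, 0, 0, 0, 0], [0.35, 0, 0, 0, 0, 0, 0], [0.35, 0, 0, 0, 0, 0, 0], [0.35, 0, 0, 0, 0, 0, 0], [0.35, 0, 0, -0.3, 0, 0, 0], [0.35, 0, 0, -0.6, 0, 0, 0], [0.35, 0, 0, -0.8, 0, 0, 0], [0.35, 0, 0, -0.8, 0, 0, 0], [0.35, -0.5, 0, -0.8, 0, 0, 0], [0.35, -0.5, 0, -0.5, 0, 0, 0], [0.35, 0, 0, 0, 0, 0, 0], [0.35, 0, 0, 0, 0, 0, 0]])

```text
time_s: 38.25
ee_pos: [0.5754, 0.1339, 0.3274]
eef_rot: [3.141, -0.002, 0.533]
force: [0.7, 1.5, -0.4]
grip_width: 0.0332
grip_force: 0.0
```

```bash
python3 - <<'E'
from h import *
o=ctrl.get_obs();print(o['ee_pos'],o['eef_rot'])
p=cam('wrist'); np.savez('w9.npz',P=p['P'],K=p['K'])
cv2.imwrite('pics/w9.png',cv2.resize(p['color'][60:300,90:430],None,fx=2,fy=2))
pr=lambda x,y,z:((proj(p,[*cab(x,y),z])[0]-[90,60])*2).round()
print('div corners expect',[pr(.0565+a*.054,b*.113,.132) for a,b in((1,1),(1,-1),(-1,1),(-1,-1))],'handle',pr(.0565,0,.16))
go(.42,-.373,.3,1.39)
E
```

```text
[0.57535304 0.13386487 0.3274063 ] [ 3.14107343e+00 -1.51521011e-03  5.33499344e-01]
div corners expect [array([161.,  72.]), array([504.,  71.]), array([176., 232.]), array([491., 231.])] handle [333. 159.]
turn rz -0.856 ; shift tx -10.535 ty -1.234 tz 0.520
```

View pics/w9.png

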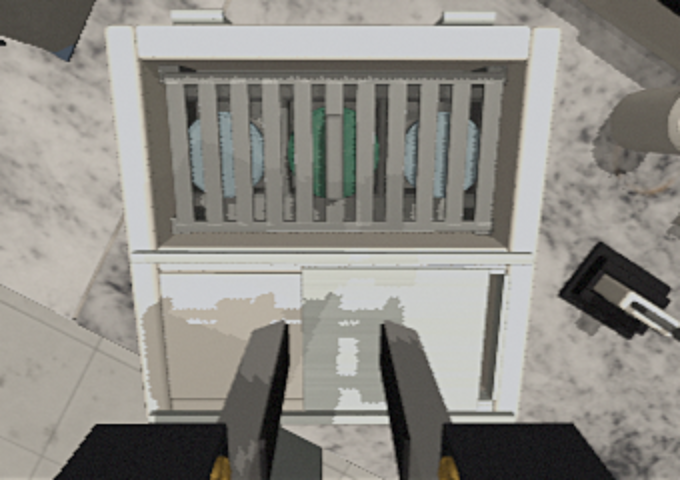

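The divider sits as expected: corners at (162,72), (502,72), (176,232) and (492,232), matching the prediction. Now the first brick.

Request:
move_arm(increments=[[0.9, 0, 0, 0, 0, 0, -0.107], [0.9, 0, 0, 0, 0, 0, -0.107], [0.9, 0, 0, 0, 0, 0, -0.107], [0.9, 0, 0, 0, 0, 0, -0.107], [0.9, 0, 0, 0, 0, 0, -0.107], [0.9, 0, 0, 0, 0, 0, -0.107], [0.9, 0, 0, 0, 0, 0, -0.107], [0.9, 0, 0, 0, 0, 0, -0.107], [0.9, -0.7, -0.08, 0, 0, 0, 0], [0.9, -0.7, -0.08, 0, 0, 0, 0], [0.9, -0.7, -0.08, 0, 0, 0, 0], [0.9, -0.7, -0.08, 0, 0, 0, 0], [0.9, -0.7, -0.08, 0, 0, 0, 0]])

```text
time_s: 39.6
ee_pos: [0.5239, -0.0356, 0.3249]
eef_rot: [-3.139, 0.0, 1.39]
force: [1.2, 0.1, 0.5]
grip_width: 0.0846
grip_force: 0.0
```

Request:
move_arm(increments=[[0.9, -0.7, -0.08, 0, 0, 0, 0], [0.9, -0.7, -0.08, 0, 0, 0, 0], [0.9, -0.7, -0.08, 0, 0, 0, 0], [0.9, -0.7, -0.08, 0.3, 0, 0, 0], [0.9, -0.7, -0.08, 0.4, 0, 0, 0], [0.9, -0.7, -0.08, 0.5, 0, 0, 0], [0.9, -0.7, -0.08, 0.6, 0, 0, 0], [0.9, -0.7, -0.08, 0.6, 0, 0, 0], [0.9, -0.7, -0.08, 0.5, 0, 0, 0], [0.9, -0.7, -0.08, 0.3, 0, 0, 0], [0.9, 0, 0, 0, 0, 0, 0], [0.9, 0, 0, 0, 0, 0, 0]])

```text
time_s: 40.8
ee_pos: [0.4216, -0.3717, 0.1649]
eef_rot: [-3.139, -0.002, 1.389]
force: [-0.5, 0.5, -0.0]
grip_width: 0.0845
grip_force: 0.0
```

```bash
cat > brick.py <<'E'
from h import *
o=ctrl.get_obs();print(o['ee_pos'],o['eef_rot'])
p=cam('wrist'); m=cv2.inRange(cv2.cvtColor(p['color'],cv2.COLOR_BGR2HSV),(98,120,70),(118,255,255)); m=cv2.morphologyEx(m,cv2.MORPH_CLOSE,np.ones((7,7)))
for k in cv2.findContours(m,0,1)[0]:
    if cv2.contourArea(k)<200: continue
    w=np.array([ray(p,u,v,.022)[:2] for u,v in k[:,0]],np.float32); b=cv2.minAreaRect(w); print(cv2.boundingRect(k),np.round(b[0],4),np.round(b[1],3),round(b[2],1))
    # visible upper face only: outline shifted to the base for the far sides is ignored
E
python3 brick.py; python3 -c "
from h import *
go(.422,-.372,.004,1.39)"
```

```text
[ 0.42163117 -0.37166392  0.16485488] [-3.13918502e+00 -1.84789368e-03  1.38883052e+00]
(312, 235, 18, 43) [ 0.4814 -0.4882] [0.014 0.067] 11.9
(340, 224, 48, 45) [ 0.5454 -0.4858] [0.058 0.066] 1.0
(231, 147, 49, 76) [ 0.4185 -0.3752] [0.097 0.058] 80.4
turn rz -0.000 ; shift tx -0.015 ty 0.000 tz 3.234
```

Request:
move_arm(force=30, increments=[[0.9, -0.06, -0.04, 0.5, 0, 0, -0.014], [0.9, 0, 0, 0.6, 0, 0, 0], [0.9, 0, 0, 0.7, 0, 0, 0], [0.9, 0, 0, 0.7, 0, 0, 0], [0.9, 0, 0, 0.4, 0, 0, 0], [0.9, 0, 0, 0.24, 0, 0, 0], [0.9, 0, 0, 0.06, 0, 0, 0], [0.6, 0, 0, 0, 0, 0, 0], [0.3, 0, 0, 0, 0, 0, 0], [0.3, 0, 0, 0, 0, 0, 0], [0.3, 0, 0, 0, 0, 0, 0], [0.3, 0, 0, 0, 0, 0, 0], [0.3, 0, 0, -0.4, 0, 0, 0], [0.3, 0, 0, -0.7, 0, 0, 0], [0.3, 0, 0, -0.8, 0, 0, 0], [0.3, 0, 0, -0.8, 0, 0, 0], [0.3, 0, 0, -0.8, 0, 0, 0], [0.3, 0, 0, -0.8, 0, 0, 0], [0.3, 0, 0, -0.6, 0, 0, 0], [0.3, 0, 0, 0, 0, 0, 0]])

```text
time_s: 42.85
ee_pos: [0.4201, -0.3751, 0.2556]
eef_rot: [3.136, 0.004, 1.404]
force: [-0.3, 0.3, -2.8]
grip_width: 0.0598
grip_force: 30.0
```

Request:
move_arm(increments=[[0.3, 0, 0, 0, 0, 0, 0.108], [0.3, 0, 0, 0, 0, 0, 0.108], [0.3, 0, 0, 0, 0, 0, 0.108], [0.3, 0, 0, 0, 0, 0, 0.108], [0.3, 0, 0, 0, 0, 0, 0.108], [0.3, 0, 0, 0, 0, 0, 0.108], [0.3, 0, 0, 0, 0, 0, 0.108], [0.3, 0, 0, 0, 0, 0, 0.108], [0.3, 0, 0, 0, 0, 0, 0], [0.3, 0, 0, 0, 0, 0, 0]])

```text
time_s: 43.85
ee_pos: [0.4191, -0.3741, 0.2503]
eef_rot: [-3.14, 0.0, 0.543]
force: [0.3, -0.0, -2.6]
grip_width: 0.0596
grip_force: 30.0
```

```bash
python3 brick.py; python3 -c "
from h import *
go(*cab(.0565,.061),.26,TH)"
```

```text
[ 0.41910876 -0.37409814  0.25032407] [-3.14003633e+00  3.52219284e-04  5.42936247e-01]
(455, 246, 41, 35) [ 0.4748 -0.7726] [0.053 0.069] 70.8
(212, 169, 91, 131) [ 0.3163 -0.4355] [0.238 0.146] 31.1
(326, 110, 68, 72) [ 0.5276 -0.488 ] [0.096 0.062] 1.3
turn rz 0.006 ; shift tx 8.890 ty -8.367 tz -0.188
```

Request:
move_arm(increments=[[0.3, 0.49, -0.46, 0, 0, 0, 0.006], [0.3, 0.49, -0.46, 0, 0, 0, 0], [0.3, 0.49, -0.46, 0, 0, 0, 0], [0.3, 0.49, -0.46, 0, 0, 0, 0], [0.3, 0.49, -0.46, 0, 0, 0, 0], [0.3, 0.49, -0.46, 0, 0, 0, 0], [0.3, 0.49, -0.46, 0, 0, 0, 0], [0.3, 0.49, -0.46, 0, 0, 0, 0], [0.3, 0.49, -0.46, 0, 0, 0, 0], [0.3, 0.49, -0.46, 0, 0, 0, 0], [0.3, 0.49, -0.46, 0, 0, 0, 0], [0.3, 0.49, -0.46, 0, 0, 0, 0], [0.3, 0.49, -0.46, 0, 0, 0, 0], [0.3, 0.49, -0.46, 0, 0, 0, 0], [0.3, 0.49, -0.46, 0, 0, 0, 0], [0.3, 0.49, -0.46, 0, 0, 0, 0], [0.3, 0.49, -0.46, 0, 0, 0, 0], [0.3, 0.55, -0.5, 0, 0, 0, 0], [0.3, 0, 0, 0, 0, 0, 0], [0.3, 0, 0, 0, 0, 0, 0]])

```text
time_s: 45.9
ee_pos: [0.5895, 0.2102, 0.2506]
eef_rot: [-3.141, 0.001, 0.537]
force: [0.3, -0.4, -3.8]
grip_width: 0.0597
grip_force: 30.0
```

```bash
cat > held.py <<'E'
from h import *
o=ctrl.get_obs();print(o['ee_pos'],o['eef_rot'],o['grip_width'])
p=cam('wrist'); m=cv2.inRange(cv2.cvtColor(p['color'],cv2.COLOR_BGR2HSV),(98,120,70),(118,255,255)); m=cv2.morphologyEx(m,cv2.MORPH_CLOSE,np.ones((7,7)))
k=max(cv2.findContours(m,0,1)[0],key=cv2.contourArea); print(cv2.boundingRect(k))
T=T_tool()
for x in(.049,-.049): print('expect edge v',(proj(p,[(T@[x,0,-.021,1])[:3]])[0]).round(),proj(p,[(T@[x,0,.003,1])[:3]])[0].round())
E
python3 held.py; python3 -c "
from h import *
go(*cab(.0565,.061),.137,TH)"
```

```text
[0.58950239 0.2101896  0.25059015] [-3.14142518e+00  1.22186616e-03  5.36639488e-01] 0.059716779690841375
(212, 169, 91, 131)
expect edge v [258. 172.] [258. 164.]
expect edge v [258. 308.] [258. 287.]
turn rz -0.001 ; shift tx -0.005 ty -0.076 tz 2.279
```

Request:
move_arm(increments=[[0.3, -0.03, -0.08, 0.4, 0, 0, 0], [0.3, 0, 0, 0.5, 0, 0, 0], [0.3, 0, 0, 0.5, 0, 0, 0], [0.3, 0, 0, 0.4, 0, 0, 0], [0.3, 0, 0, 0.25, 0, 0, 0], [0.3, 0, 0, 0.15, 0, 0, 0], [0.3, 0, 0, 0.06, 0, 0, 0], [0.3, 0, 0, 0.03, 0, 0, 0], [0.3, 0, 0, 0, 0, 0, 0]])

```text
time_s: 46.85
ee_pos: [0.5868, 0.2121, 0.1393]
eef_rot: [3.141, -0.002, 0.534]
force: [-5.9, -3.4, 7.5]
grip_width: 0.0594
grip_force: 30.0
```

Request:
move_arm(increments=[[0.3, 0, 0, -0.3, 0, 0, 0], [0.3, 0, 0, -0.5, 0, 0, 0], [0.3, 0, 0, 0, 0, 0, 0], [0.3, 0, 0, 0, 0, 0, 0]])

```text
time_s: 47.25
ee_pos: [0.5866, 0.2125, 0.1775]
eef_rot: [3.141, -0.001, 0.534]
force: [-0.0, -0.3, -3.6]
grip_width: 0.06
grip_force: 30.0
```

```bash
python3 held.py; python3 - <<'E'
from h import *
p=cam('wrist'); cv2.imwrite('pics/w10.png',cv2.resize(p['color'][20:340,60:460],None,fx=2,fy=1.8))
E
```

```text
[0.5866153  0.21248579 0.17745989] [ 3.14128338e+00 -1.47448779e-03  5.33814591e-01] 0.05999787342077627
(212, 169, 91, 131)
expect edge v [257. 171.] [257. 164.]
expect edge v [257. 307.] [257. 286.]
```

View pics/w10.png

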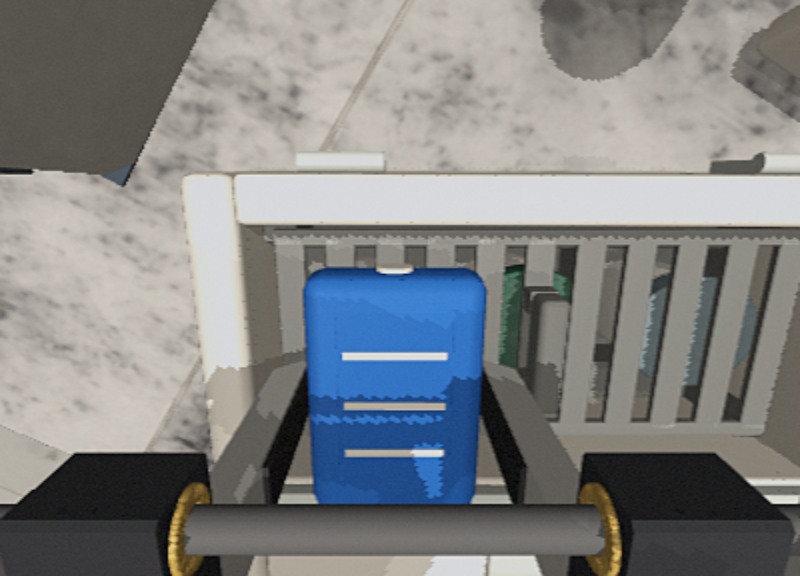

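The held brick has a small white knob on its back end at (395,268), which reaches close to the rear wall. I shift it 5 mm forward and lower again.

Request:
move_arm(increments=[[0.3, -0.1, 0, 0, 0, 0, -0.003], [0.3, 0, 0, 0.3, 0, 0, 0], [0.3, 0, 0, 0.3, 0, 0, 0], [0.3, 0, 0, 0.1, 0, 0, 0], [0.3, 0, 0, 0.05, 0, 0, 0], [0.3, 0, 0, 0, 0, 0, 0], [0.3, 0, 0, 0, 0, 0, 0]])

```text
time_s: 48.05
ee_pos: [0.5841, 0.2109, 0.1438]
eef_rot: [3.14, -0.009, 0.537]
force: [-5.3, 1.4, 38.3]
grip_width: 0.0597
grip_force: 30.0
```

Request:
move_arm(increments=[[0.3, 0, 0, -0.2, 0, 0, 0], [0.3, 0, 0, -0.3, 0, 0, 0], [0.3, 0, 0, -0.3, 0, 0, 0], [0.3, 0, 0, 0, 0, 0, 0]])

```text
time_s: 48.45
ee_pos: [0.5825, 0.21, 0.1808]
eef_rot: [3.141, -0.002, 0.537]
force: [-0.1, -0.1, -3.2]
grip_width: 0.0596
grip_force: 30.0
```

```bash
python3 - <<'E'
from h import *
o=ctrl.get_obs();print(o['ee_pos'],o['force'],o['moment'],o['grip_width'])
p=cam('wrist'); m=cv2.inRange(cv2.cvtColor(p['color'],cv2.COLOR_BGR2HSV),(98,120,70),(118,255,255)); m=cv2.morphologyEx(m,cv2.MORPH_CLOSE,np.ones((7,7)))
for v in (172,176,185,200,220,240,260,280,295): 
    u=np.where(m[v,180:340])[0]; print(v,u.min()+180,u.max()+180, u.max()-u.min()+1)
T=T_tool()
for pit in(-.15,-.08,0,.08,.15):
  for z0 in (-.021,):
    r=[]
    for x in(.049,.03,0,-.03):
        z=z0-np.sin(pit)*x
        a,b=[proj(p,[(T@[x*np.cos(pit),s*.03,z,1])[:3]])[0] for s in(1,-1)]; r.append((round(a[1]),round(abs(a[0]-b[0]),1)))
    print(pit,r)
c=np.array(ctrl.get_obs()['ee_pos'])
q=cam('side'); cv2.imwrite('pics/s2.png',q['color'])
E
```

```text
[0.58253783 0.20999685 0.18084525] [-0.13110953 -0.10715235 -3.21816256] [-0.04005225  0.12635004  0.03003259] 0.059609464997076436
172 222 226 5
176 214 299 86
185 213 301 89
200 213 301 89
220 212 302 91
240 212 302 91
260 211 302 92
280 212 302 91
295 212 302 91
-0.15 [(170, np.float64(94.8)), (199, np.float64(93.3)), (244, np.float64(91.1)), (287, np.float64(89.1))]
-0.08 [(170, np.float64(96.7)), (200, np.float64(94.5)), (244, np.float64(91.1)), (285, np.float64(88.1))]
0 [(171, np.float64(99.0)), (201, np.float64(95.8)), (244, np.float64(91.1)), (283, np.float64(87.0))]
0.08 [(173, np.float64(101.3)), (202, np.float64(97.1)), (244, np.float64(91.1)), (281, np.float64(85.9))]
0.15 [(175, np.float64(103.3)), (204, np.float64(98.2)), (244, np.float64(91.1)), (279, np.float64(85.0))]
```

The mask widths show the brick hangs nose-down by about 14° in the grip. I'll lower until the nose touches, then soften the grip so it levels out.

Request:
move_arm(increments=[[0.3, 0.02, 0, 0.3, 0, 0, 0], [0.3, 0, 0, 0.25, 0, 0, 0], [0.3, 0, 0, 0.1, 0, 0, 0], [0.3, 0, 0, 0.03, 0, 0, 0], [0.3, 0, 0, 0, 0, 0, 0]])

```text
time_s: 49.05
ee_pos: [0.5829, 0.2104, 0.1457]
eef_rot: [3.141, -0.0, 0.537]
force: [-5.5, -1.1, 10.8]
grip_width: 0.0598
grip_force: 30.0
```

Request:
move_arm(force=3, increments=[[0.3, 0, 0, 0, 0, 0, 0], [0.3, 0, 0, 0, 0, 0, 0], [0.3, 0, 0, 0.04, 0, 0, 0], [0.3, 0, 0, 0.04, 0, 0, 0], [0.3, 0, 0, 0.04, 0, 0, 0], [0.3, 0, 0, 0.04, 0, 0, 0], [0.3, 0, 0, 0, 0, 0, 0]])

```text
time_s: 49.75
ee_pos: [0.5829, 0.2103, 0.1369]
eef_rot: [-3.142, 0.0, 0.537]
force: [2.7, -0.4, -0.1]
grip_width: 0.0598
grip_force: 3.0
```

Request:
move_arm(increments=[[0.3, 0, 0, 0.03, 0, 0, 0], [0.3, 0, 0, 0, 0, 0, 0], [0.72, 0, 0, 0, 0, 0, 0], [0.72, 0, 0, 0, 0, 0, 0], [0.72, 0, 0, 0, 0, 0, 0], [0.72, 0, 0, -0.3, 0, 0, 0], [0.72, 0, 0, -0.6, 0, 0, 0], [0.72, 0, 0, -0.8, 0, 0, 0], [0.72, 0, 0, -0.8, 0, 0, 0], [0.72, -0.5, 0.5, -0.8, 0, 0, 0], [0.72, -0.5, 0.5, -0.5, 0, 0, 0], [0.5, 0, 0, 0, 0, 0, 0], [0.5, 0, 0, 0, 0, 0, 0]])

```text
time_s: 51.05
ee_pos: [0.566, 0.1437, 0.3246]
eef_rot: [3.141, -0.002, 0.536]
force: [-0.0, -0.7, -1.6]
grip_width: 0.0551
grip_force: 0.0
```

```bash
cat > place.py <<'E'
from h import *
o=ctrl.get_obs();print(o['ee_pos'],o['eef_rot'],o['time_s'])
p=cam('wrist'); m=cv2.inRange(cv2.cvtColor(p['color'],cv2.COLOR_BGR2HSV),(98,120,50),(118,255,255)); m=cv2.morphologyEx(m,cv2.MORPH_CLOSE,np.ones((7,7)))
for k in cv2.findContours(m,0,1)[0]:
    if cv2.contourArea(k)<600: continue
    w=np.array([ray(p,u,v,.154)[:2] for u,v in k[:,0]],np.float32); e=w-C; c,s=np.cos(TH),np.sin(TH)
    l=np.c_[e@[c,s],e@[-s,c]].astype(np.float32)*1000; b=cv2.minAreaRect(l); print(cv2.boundingRect(k),np.round(b[0],1),np.round(b[1],1),round(b[2],1),l.min(0).round(),l.max(0).round())
import sys
cv2.imwrite('pics/%s.png'%sys.argv[1],cv2.resize(p['color'][0:300,60:460],None,fx=1.9,fy=1.9))
E
python3 place.py p1; python3 - <<'E'
from h import *
go(.5276,-.488,.2,0.02)
E
```

```text
[0.5660193  0.14373723 0.32462882] [ 3.14115717e+00 -1.60207177e-03  5.35733860e-01] 51.05
(194, 105, 49, 78) [46.1 63.1] [ 63.  101.3] 86.7 [-3. 31.] [95. 97.]
turn rz 0.517 ; shift tx -1.019 ty 12.628 tz 2.468
```

View pics/p1.png

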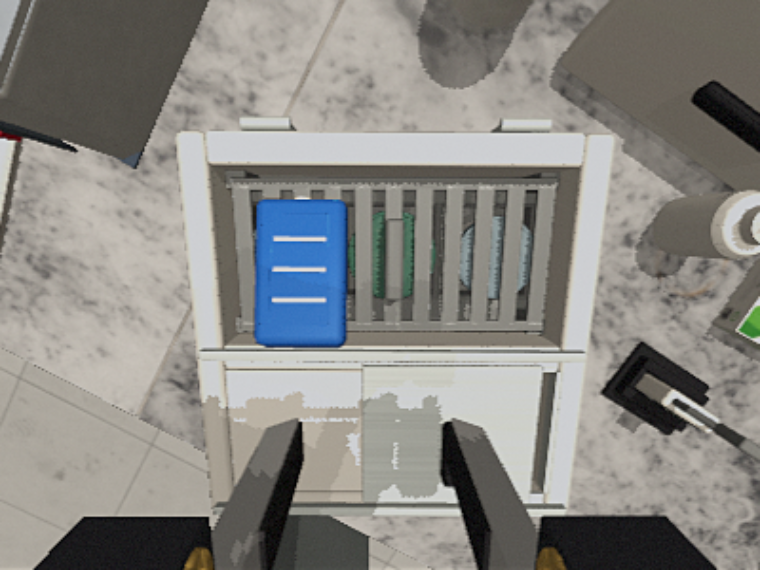

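The first brick lies at crop (257–346, 200–345), its front end right against the well's front wall at v≈348. I check whether it lies flat.

```bash
python3 - <<'E'
from h import *
p=cam('wrist'); hsv=cv2.cvtColor(p['color'],cv2.COLOR_BGR2HSV)
m=cv2.inRange(hsv,(98,120,50),(118,255,255)); m=cv2.morphologyEx(m,cv2.MORPH_CLOSE,np.ones((7,7)))[:200]
v0=np.where(m.any(1))[0]; print(v0.min(),v0.max()); vs=np.arange(v0.min()+5,v0.max()-4); wd=[m[v].astype(bool).sum() for v in vs]; print('width slope px/row',np.polyfit(vs,wd,1),wd[::8])
for xc,zb,tilt in[(.0475,0,0),(.0475,.005,-.1),(.0475,.01,-.2),(.0475,.005,.1)]:
    r=[]
    for x in(.045,0,-.045):
        z=.156+zb+np.tan(tilt)*x
        a,b=[proj(p,[*cab(xc+x,.062+s*.03),z])[0] for s in(1,-1)]; r.append((round(a[1],1),round(b[0]-a[0],1)))
    print(tilt,r)
E
```

```text
105 182
width slope px/row [1.21387945e-02 4.65522006e+01] [np.int64(48), np.int64(48), np.int64(48), np.int64(49), np.int64(48), np.int64(48), np.int64(48), np.int64(49), np.int64(49)]
0 [(np.float64(107.2), np.float64(48.6)), (np.float64(144.0), np.float64(46.8)), (np.float64(178.2), np.float64(45.1))]
-0.1 [(np.float64(107.2), np.float64(48.7)), (np.float64(144.5), np.float64(47.5)), (np.float64(179.9), np.float64(46.3))]
-0.2 [(np.float64(107.2), np.float64(48.7)), (np.float64(144.9), np.float64(48.1)), (np.float64(181.7), np.float64(47.6))]
0.1 [(np.float64(107.0), np.float64(50.0)), (np.float64(144.5), np.float64(47.5)), (np.float64(178.3), np.float64(45.2))]
```

```bash
python3 - <<'E'
from h import *
go(*cab(.046,.0615),.1365,TH)
E
```

```text
turn rz 0.001 ; shift tx 0.855 ty -0.959 tz 3.725
```

Request:
move_arm(force=30, increments=[[0.78, 0.43, -0.48, 0, 0, 0, 0], [0.78, 0.43, -0.48, 0, 0, 0, 0], [0.78, 0, 0, 0.5, 0, 0, 0], [0.78, 0, 0, 0.8, 0, 0, 0], [0.78, 0, 0, 0.8, 0, 0, 0], [0.78, 0, 0, 0.7, 0, 0, 0], [0.78, 0, 0, 0.5, 0, 0, 0], [0.78, 0, 0, 0.3, 0, 0, 0], [0.78, 0, 0, 0.12, 0, 0, 0], [0.78, 0, 0, 0, 0, 0, 0]])

```text
time_s: 52.15
ee_pos: [0.5785, 0.2076, 0.1372]
eef_rot: [-3.141, 0.001, 0.537]
force: [-0.8, 0.1, -0.2]
grip_width: 0.0734
grip_force: 0.0
```

Request:
move_arm(increments=[[0.5, 0, 0, 0, 0, 0, 0], [0.3, 0, 0, 0, 0, 0, 0], [0.3, 0, 0, 0, 0, 0, 0], [0.3, 0, 0, 0, 0, 0, 0], [0.3, 0, 0, 0, 0, 0, 0], [0.3, 0, 0, -0.1, 0, 0, 0], [0.3, 0, 0, -0.1, 0, 0, 0], [0.3, 0, 0, 0, 0, 0, 0]])

```text
time_s: 52.95
ee_pos: [0.5785, 0.2072, 0.1479]
eef_rot: [3.141, -0.0, 0.537]
force: [-1.1, 0.4, -3.0]
grip_width: 0.0599
grip_force: 30.0
```

Request:
move_arm(increments=[[0.3, 0.1, 0, -0.1, 0, 0, 0], [0.3, 0.12, 0, -0.1, 0, 0.1, 0], [0.3, 0, 0, 0, 0, 0.1, 0], [0.3, 0, 0, 0, 0, 0, 0], [0.3, 0, 0, 0, 0, 0, 0]])

```text
time_s: 53.45
ee_pos: [0.5879, 0.2128, 0.1578]
eef_rot: [-3.142, -0.198, 0.537]
force: [-0.5, -0.1, -2.0]
grip_width: 0.0597
grip_force: 30.0
```

```bash
python3 - <<'E'
from h import *
T=T_tool(); g=(T@[0,0,-.019,1])[:3]; e=g[:2]-C; print('grasp pt cab',np.cos(TH)*e[0]+np.sin(TH)*e[1],-np.sin(TH)*e[0]+np.cos(TH)*e[1],g[2])
p=cam('wrist'); hsv=cv2.cvtColor(p['color'],cv2.COLOR_BGR2HSV)
m=cv2.inRange(hsv,(98,120,50),(118,255,255)); m=cv2.morphologyEx(m,cv2.MORPH_CLOSE,np.ones((7,7)))
m[:,:195]=0; m[:,320:]=0
v0=np.where(m.any(1))[0]; print(v0.min(),v0.max()); print([(v,int(m[v].astype(bool).sum())) for v in range(v0.min()+4,v0.max()-3,10)])
for pit in(-.3,-.2,-.1,0,.1):
    r=[]
    for x in(.049,.03,0,-.03):
        z=-.019-.008-np.sin(pit)*x
        a,b=[proj(p,[(T@[x*np.cos(pit),s*.03,z,1])[:3]])[0] for s in(1,-1)]; r.append((int(a[1]),round(float(abs(a[0]-b[0])),1)))
    print(pit,r)
cv2.imwrite('pics/p2.png',p['color'])
E
```

```text
grasp pt cab 0.05327738592446782 0.060910398356963845 0.17639700189161095
167 299
[(171, 89), (181, 93), (191, 93), (201, 93), (211, 93), (221, 93), (231, 95), (241, 95), (251, 96), (261, 96), (271, 95), (281, 96), (291, 96)]
-0.3 [(171, 94.6), (201, 94.7), (248, 94.9), (296, 95.1)]
-0.2 [(171, 97.4), (201, 96.4), (248, 94.9), (294, 93.4)]
-0.1 [(171, 100.3), (202, 98.1), (248, 94.9), (292, 91.8)]
0 [(172, 103.4), (203, 99.9), (248, 94.9), (289, 90.3)]
0.1 [(175, 106.6), (205, 101.7), (248, 94.9), (286, 88.9)]
```

Request:
move_arm(increments=[[0.3, 0.04, 0, 0, 0, 0.12, 0], [0.3, 0, 0, 0, 0, 0, 0], [0.3, -0.06, 0, 0.18, 0, 0, 0], [0.3, -0.04, 0, 0.12, 0, 0, 0], [0.3, -0.02, 0, 0.06, 0, 0, 0], [0.3, 0, 0, 0, 0, 0, 0]])

```text
time_s: 54.1
ee_pos: [0.5895, 0.214, 0.1379]
eef_rot: [-3.141, -0.318, 0.537]
force: [0.7, 0.3, -2.9]
grip_width: 0.0599
grip_force: 30.0
```

Request:
move_arm(increments=[[0.74, 0, 0, 0, 0, 0, 0], [0.74, 0, 0, 0, 0, 0, 0], [0.74, 0, 0, 0, 0, 0, 0], [0.74, 0.1, 0, -0.3, 0, 0, 0], [0.74, 0.2, 0, -0.6, 0, 0, 0], [0.74, 0.2, 0, -0.6, 0, 0, 0], [0.74, 0, 0, -0.6, 0, -0.1, 0], [0.74, 0, 0, -0.6, 0, -0.11, 0], [0.74, 0, 0, -0.6, 0, -0.11, 0], [0.74, -0.5, 0.5, -0.4, 0, 0, 0], [0.74, -0.5, 0.5, 0, 0, 0, 0], [0.74, -0.3, 0, 0, 0, 0, 0], [0.74, 0, 0, 0, 0, 0, 0]])

```text
time_s: 55.4
ee_pos: [0.5423, 0.127, 0.3264]
eef_rot: [3.141, -0.001, 0.535]
force: [0.0, 0.6, 0.1]
grip_width: 0.0698
grip_force: 0.0
```

```bash
python3 place.py p3; python3 - <<'E'
from h import *
p=cam('wrist'); hsv=cv2.cvtColor(p['color'],cv2.COLOR_BGR2HSV)
m=cv2.inRange(hsv,(98,120,50),(118,255,255)); m=cv2.morphologyEx(m,cv2.MORPH_CLOSE,np.ones((7,7)))[:240]
m=(cv2.connectedComponentsWithStats(m)); st=m[2][1:]; i=1+np.argmax(st[:,4]); m=m[1]==i
v0=np.where(m.any(1))[0]; print(v0.min(),v0.max()); print([(v,int(m[v].sum())) for v in range(v0.min()+4,v0.max()-2,10)])
for zb,tilt in[(0,0),(.005,-.1),(.005,.1)]:
    r=[]
    for x in(.049,0,-.049):
        z=.156+zb+np.tan(tilt)*x
        a,b=[proj(p,[*cab(.0545+x,.061+s*.03),z])[0] for s in(1,-1)]; r.append((round(float(a[1]),1),round(float(b[0]-a[0]),1)))
    print(tilt,r)
E
```

```text
[0.54232973 0.12695694 0.32643108] [ 3.14106595e+00 -1.25848027e-03  5.35312976e-01] 55.4
(192, 74, 50, 80) [54.3 60.2] [59.9 95.6] 89.9 [ 6. 30.] [102.  90.]
75 154
[(79, 49), (89, 49), (99, 48), (109, 47), (119, 47), (129, 47), (139, 46), (149, 45)]
0 [(73.2, 49.9), (115.6, 47.8), (154.6, 45.9)]
-0.1 [(73.2, 49.9), (115.6, 48.5), (155.8, 47.2)]
0.1 [(72.0, 51.4), (115.6, 48.5), (154.6, 45.9)]
```

Brick 1 now lies flat at cabinet (54, 60) mm. On to brick 2, which has been knocked aside.

Request:
move_arm(increments=[[0.9, 0, 0, 0, 0, 0, 0.129], [0.9, 0, 0, 0, 0, 0, 0.129], [0.9, 0, 0, 0, 0, 0, 0.129], [0.9, 0, 0, 0, 0, 0, 0.129], [0.9, -0.04, 0.8, 0, 0, 0, 0], [0.9, -0.04, 0.8, 0, 0, 0, 0], [0.9, -0.04, 0.8, 0, 0, 0, 0], [0.9, -0.04, 0.8, 0, 0, 0, 0], [0.9, -0.04, 0.8, 0, 0, 0, 0], [0.9, -0.04, 0.8, 0, 0, 0, 0], [0.9, -0.04, 0.8, 0, 0, 0, 0], [0.9, -0.04, 0.8, 0, 0, 0, 0], [0.9, -0.04, 0.8, 0, 0, 0, 0], [0.9, -0.04, 0.8, 0.6, 0, 0, 0], [0.9, -0.04, 0.8, 0.6, 0, 0, 0], [0.9, -0.04, 0.8, 0.6, 0, 0, 0], [0.9, -0.04, 0.8, 0.6, 0, 0, 0], [0.9, -0.04, 0.8, 0.6, 0, 0, 0], [0.9, -0.04, 0.8, 0.3, 0, 0, 0], [0.9, 0, 0.3, 0, 0, 0, 0]])

```text
time_s: 57.5
ee_pos: [0.5248, -0.4895, 0.156]
eef_rot: [-3.138, 0.004, 0.019]
force: [0.0, 0.1, 0.7]
grip_width: 0.0844
grip_force: 0.0
```

Request:
move_arm(increments=[[0.9, 0, 0, 0, 0, 0, 0], [0.9, 0, 0, 0, 0, 0, 0]])

```text
time_s: 57.7
ee_pos: [0.5265, -0.4866, 0.1603]
eef_rot: [-3.141, -0.0, 0.022]
force: [-0.5, -0.5, -0.3]
grip_width: 0.0843
grip_force: 0.0
```

```bash
cat > top.py <<'E'
from h import *
# top-face fit of the bricks: model silhouette (box) against mask
from scipy.optimize import minimize
o=ctrl.get_obs();print(o['ee_pos'],o['eef_rot'])
p=cam('wrist'); m=cv2.inRange(cv2.cvtColor(p['color'],cv2.COLOR_BGR2HSV),(98,120,50),(118,255,255)); m=cv2.morphologyEx(m,cv2.MORPH_CLOSE,np.ones((7,7)))
n,l,st,ct=cv2.connectedComponentsWithStats(m); T=T_tool()[:3,3]; u0=proj(p,[[T[0],T[1],.012]])[0]
i=1+np.argmin([np.hypot(*(c-u0)) if s[4]>600 else 1e9 for c,s in zip(ct[1:],st[1:])]); M=(l==i).astype(np.uint8)
k=cv2.findContours(M,0,1)[0][0][:,0]; w=np.array([ray(p,u,v,.02)[:2] for u,v in k],np.float32); b=cv2.minAreaRect(w); print(st[i],b)
a=np.radians(b[2] if b[1][0]>b[1][1] else b[2]-90)
def f(q):
    c,s=np.cos(q[2]),np.sin(q[2]); X=[[q[0]+c*x-s*y,q[1]+s*x+c*y,z] for x in(-.049,.049) for y in(-.03,.03) for z in(0,.024)]
    I=np.zeros_like(M); cv2.fillConvexPoly(I,cv2.convexHull((proj(p,X)*8).astype(np.int32)),1,shift=3); return float((I!=M).sum())
r=minimize(f,[*b[0],a],method='Nelder-Mead',options={'initial_simplex':[[b[0][0],b[0][1],a],[b[0][0]+.008,b[0][1],a],[b[0][0],b[0][1]+.008,a],[b[0][0],b[0][1],a+.08]]}); print(r.x.round(4),r.fun,M.sum())
go(r.x[0],r.x[1],.002,r.x[2])
E
python3 top.py
```

```text
[ 0.5265077  -0.48658458  0.16029272] [-3.14131724e+00 -2.52050727e-05  2.15481598e-02]
[ 237  141   49   78 3657] ((0.5288301110267639, -0.49138909578323364), (0.09736275672912598, 0.05853378772735596), 1.2050517797470093)
[ 0.5266 -0.4916  0.0519] 390.0 3657
turn rz -0.030 ; shift tx -0.005 ty 0.107 tz 3.177
```

Request:
move_arm(force=55, increments=[[0.9, 0.02, 0.1, 0.5, 0, 0, 0], [0.9, 0, 0, 0.7, 0, 0, 0], [0.9, 0, 0, 0.7, 0, 0, 0], [0.9, 0, 0, 0.7, 0, 0, 0], [0.9, 0, 0, 0.4, 0, 0, 0], [0.9, 0, 0, 0.16, 0, 0, 0], [0.9, 0, 0, 0, 0, 0, 0], [0.6, 0, 0, 0, 0, 0, 0], [0.3, 0, 0, 0, 0, 0, 0], [0.3, 0, 0, 0, 0, 0, 0], [0.3, 0, 0, 0, 0, 0, 0], [0.3, 0, 0, 0, 0, 0, 0], [0.3, 0, 0, 0, 0, 0, 0], [0.3, 0, 0, -0.2, 0, 0, 0], [0.3, 0, 0, -0.4, 0, 0, 0], [0.3, 0, 0, -0.6, 0, 0, 0], [0.3, 0, 0, -0.6, 0, 0, 0], [0.3, 0, 0, -0.3, 0, 0, 0], [0.3, 0, 0, 0, 0, 0, 0]])

```text
time_s: 59.65
ee_pos: [0.5273, -0.4931, 0.11]
eef_rot: [3.139, -0.003, 0.021]
force: [-0.1, -0.4, -1.6]
grip_width: 0.0595
grip_force: 55.0
```

```bash
cat > tilt.py <<'E'
from h import *
o=ctrl.get_obs();print(o['ee_pos'],o['eef_rot'],o['force'],o['moment'])
T=T_tool(); p=cam('wrist'); m=cv2.inRange(cv2.cvtColor(p['color'],cv2.COLOR_BGR2HSV),(98,120,50),(118,255,255)); m=cv2.morphologyEx(m,cv2.MORPH_CLOSE,np.ones((7,7)))
m[:,:195]=0; m[:,320:]=0
v0=np.where(m.any(1))[0]; print(v0.min(),v0.max()); print([(v,int(m[v].astype(bool).sum())) for v in range(v0.min()+4,v0.max()-3,12)])
for pit in(-.3,-.15,0,.15,.3):
    r=[]
    for x in(.049,.03,0,-.03):
        z=-.022-np.sin(pit)*x
        a,b=[proj(p,[(T@[x*np.cos(pit),s*.03,z,1])[:3]])[0] for s in(1,-1)]; r.append((int(a[1]),round(float(abs(a[0]-b[0])),1)))
    print(pit,r)
E
python3 tilt.py
```

```text
[ 0.52734728 -0.49305102  0.11004738] [ 3.13878001e+00 -2.54252104e-03  2.07815686e-02] [-0.0582251  -0.38197743 -1.56222059] [0.01275937 0.15507222 0.02654204]
164 299
[(168, 86), (180, 94), (192, 92), (204, 91), (216, 90), (228, 90), (240, 89), (252, 87), (264, 85), (276, 84), (288, 83)]
-0.3 [(169, 92.0), (199, 92.1), (245, 92.3), (291, 92.5)]
-0.15 [(169, 96.1), (199, 94.6), (245, 92.3), (288, 90.2)]
0 [(171, 100.4), (201, 97.1), (245, 92.3), (284, 88.0)]
0.15 [(174, 104.9), (204, 99.6), (245, 92.3), (280, 86.0)]
0.3 [(180, 109.5), (208, 102.1), (245, 92.3), (275, 84.3)]
```

Request:
move_arm(increments=[[0.3, 0, 0, -0.4, 0, 0, 0], [0.3, 0, 0, -0.6, 0, 0, 0], [0.3, 0, 0, -0.6, 0, 0, 0], [0.3, 0, 0, -0.6, 0, 0, 0], [0.3, 0, 0, -0.6, 0, 0, 0], [0.3, 0, 0, -0.1, 0, 0, -0.086], [0.3, 0, 0, 0, 0, 0, -0.086], [0.3, 0, 0, 0, 0, 0, -0.086], [0.3, 0, 0, 0, 0, 0, -0.086], [0.3, 0, 0, 0, 0, 0, -0.086], [0.3, 0, 0, 0, 0, 0, -0.085], [0.3, 0.2, -0.23, 0, 0, 0, 0], [0.3, 0.3, -0.33, 0, 0, 0, 0], [0.3, 0.4, -0.44, 0, 0, 0, 0], [0.3, 0.4, -0.44, 0, 0, 0, 0], [0.3, 0.4, -0.44, 0, 0, 0, 0], [0.3, 0.4, -0.44, 0, 0, 0, 0], [0.3, 0.4, -0.44, 0, 0, 0, 0], [0.3, 0.4, -0.44, 0, 0, 0, 0], [0.3, 0.4, -0.44, 0, 0, 0, 0]])

```text
time_s: 61.7
ee_pos: [0.5755, -0.2503, 0.2503]
eef_rot: [-3.139, 0.002, 0.536]
force: [1.1, 0.4, -2.9]
grip_width: 0.0595
grip_force: 55.0
```

Request:
move_arm(increments=[[0.3, 0.4, -0.44, 0, 0, 0, 0], [0.3, 0.4, -0.44, 0, 0, 0, 0], [0.3, 0.4, -0.44, 0, 0, 0, 0], [0.3, 0.4, -0.44, 0, 0, 0, 0], [0.3, 0.4, -0.44, 0, 0, 0, 0], [0.3, 0.4, -0.44, 0, 0, 0, 0], [0.3, 0.4, -0.44, 0, 0, 0, 0], [0.3, 0.4, -0.44, 0, 0, 0, 0], [0.3, 0.4, -0.44, 0, 0, 0, 0], [0.3, 0.4, -0.44, 0, 0, 0, 0], [0.3, 0.4, -0.44, 0, 0, 0, 0], [0.3, 0.4, -0.44, 0, 0, 0, 0], [0.3, 0.1, -0.1, 0, 0, 0, 0], [0.3, 0, 0, 0, 0, 0, 0], [0.3, 0, 0, 0, 0, 0, 0]])

```text
time_s: 63.2
ee_pos: [0.6489, 0.1038, 0.2515]
eef_rot: [-3.141, 0.002, 0.535]
force: [-0.7, -0.4, -1.8]
grip_width: 0.06
grip_force: 55.0
```

```bash
python3 tilt.py; python3 -c "
from h import *
go(*cab(.0545,-.061),.135,TH)"
```

```text
[0.64887383 0.10378967 0.25153065] [-3.14116695e+00  1.56917252e-03  5.35310146e-01] [-0.65741878 -0.3958318  -1.7875027 ] [-0.06175906  0.1226774  -0.0068251 ]
164 299
[(168, 87), (180, 94), (192, 93), (204, 92), (216, 90), (228, 90), (240, 89), (252, 87), (264, 85), (276, 83), (288, 83)]
-0.3 [(169, 92.0), (199, 92.1), (245, 92.3), (291, 92.5)]
-0.15 [(169, 96.1), (199, 94.6), (245, 92.3), (288, 90.2)]
0 [(171, 100.4), (201, 97.1), (245, 92.3), (284, 88.0)]
0.15 [(174, 104.9), (204, 99.6), (245, 92.3), (280, 86.0)]
0.3 [(180, 109.5), (208, 102.1), (245, 92.3), (275, 84.2)]
turn rz -0.002 ; shift tx 0.017 ty -0.064 tz 2.338
```

Request:
move_arm(increments=[[0.3, -0.04, -0.06, 0.4, 0, 0, 0], [0.3, 0, 0, 0.5, 0, 0, 0], [0.3, 0, 0, 0.5, 0, 0, 0], [0.3, 0, 0, 0.4, 0, 0, 0], [0.3, 0, 0, 0.25, 0, 0, 0], [0.3, 0, 0, 0.15, 0, 0, 0], [0.3, 0, 0, 0.07, 0, 0, 0], [0.3, 0, 0, 0.03, 0, 0, 0], [0.3, 0, 0, 0, 0, 0, 0]])

```text
time_s: 64.15
ee_pos: [0.6461, 0.1062, 0.1382]
eef_rot: [3.141, -0.001, 0.536]
force: [-0.4, 0.9, -2.2]
grip_width: 0.0595
grip_force: 55.0
```

Request:
move_arm(increments=[[0.3, 0, 0, 0.03, 0, 0, 0], [0.3, 0, 0, 0, 0, 0, 0], [0.72, 0, 0, 0, 0, 0, 0], [0.72, 0, 0, 0, 0, 0, 0], [0.72, 0, 0, 0, 0, 0, 0], [0.72, 0, 0, -0.3, 0, 0, 0], [0.72, 0, 0, -0.6, 0, 0, 0], [0.72, 0, 0, -0.8, 0, 0, 0], [0.72, 0, 0, -0.8, 0, 0, 0], [0.5, -0.6, -0.2, -0.8, 0, 0, 0], [0.3, -0.7, -0.2, -0.4, 0, 0, 0], [0.3, -0.7, -0.2, 0, 0, 0, 0], [0.3, 0, 0, 0, 0, 0, 0], [0.3, 0, 0, 0, 0, 0, 0]])

```text
time_s: 65.55
ee_pos: [0.545, 0.0811, 0.322]
eef_rot: [3.141, -0.002, 0.536]
force: [-0.1, 1.0, 0.6]
grip_width: 0.0311
grip_force: 0.0
```

```bash
python3 place.py p4;  python3 - <<'E'
from h import *
p=cam('wrist')
a=p['color']; np.savez('w11.npz',P=p['P'],K=p['K'],c=a)
g=cv2.cvtColor(a,cv2.COLOR_BGR2GRAY); m=(g<45).astype(np.uint8)
n,l,st,ct=cv2.connectedComponentsWithStats(m)
for s,c in zip(st[1:],ct[1:]):
    if s[4]>60:
        e=ray(p,*c,.1905)[:2]-C; print(s,(np.array([np.cos(TH)*e[0]+np.sin(TH)*e[1],-np.sin(TH)*e[0]+np.cos(TH)*e[1]])*1000).round(1))
print('expect grip',proj(p,[*cab(-.067,-.038),.1905]))
E
```

```text
[0.54498095 0.08109395 0.3219764 ] [ 3.14062475e+00 -2.06345529e-03  5.35614263e-01] 65.55
(257, 55, 50, 84) [ 53. -60.] [58.7 95.9] 89.9 [  5. -89.] [101. -31.]
(156, 55, 55, 83) [53.8 59.2] [61.3 94.9] 89.6 [ 6. 28.] [101.  90.]
[ 400    0   61   48 1147] [ 122.9 -206.5]
[  0  11  64  32 356] [121.1 204.5]
[206  61   4  76 113] [52.7 23.2]
[ 358  155   58   51 1207] [ -40.3 -183.2]
[261 187   9  35 287] [-70.5 -39.9]
[ 207  222  102   84 1122] [-165.4  -30.6]
[  16  271  198   92 4429] [-226.4   98.7]
[ 301  272  200   91 3892] [-214.9 -162.7]
[430 329  21  31 381] [-279.6 -294.6]
[   0  361  512   23 4819] [-351.3  -25.5]
expect grip [[263.12414201 201.07693085]]
```

View pics/p4.png

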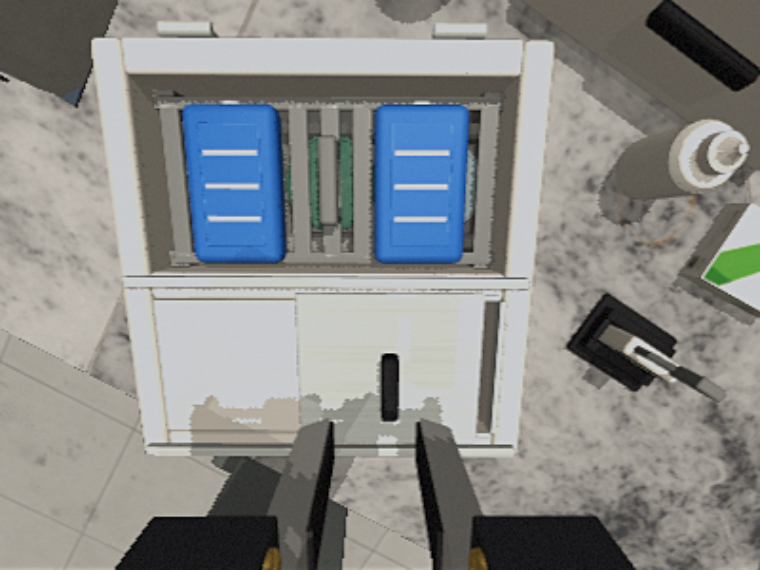

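Both bricks lie flat, left (183–285, 103–262) and right (374–468, 103–262). The cover's grip bar is at crop (390,387). Now opening the cover.

```bash
python3 -c "
from h import *
go(*cab(-.069,-.0390),.1745,TH)"
```

```text
turn rz -0.001 ; shift tx -0.451 ty 0.168 tz 2.924
```

Request:
move_arm(force=20, increments=[[0.4, -0.45, 0.17, 0, 0, 0, 0], [0.4, 0, 0, 0.5, 0, 0, 0], [0.4, 0, 0, 0.8, 0, 0, 0], [0.4, 0, 0, 0.7, 0, 0, 0], [0.4, 0, 0, 0.5, 0, 0, 0], [0.4, 0, 0, 0.25, 0, 0, 0], [0.4, 0, 0, 0.14, 0, 0, 0], [0.4, 0, 0, 0, 0, 0, 0], [0, 0, 0, 0, 0, 0, 0], [0, 0, 0, 0, 0, 0, 0], [0, 0, 0, 0, 0, 0, 0], [0, 0, 0, 0, 0, 0, 0]])

```text
time_s: 66.85
ee_pos: [0.5304, 0.0623, 0.1764]
eef_rot: [3.141, -0.001, 0.536]
force: [-0.0, -0.2, 3.6]
grip_width: 0.0122
grip_force: 20.0
```

Request:
move_arm(increments=[[0, 0, -0.2, 0, 0, 0, 0], [0, 0, -0.3, 0, 0, 0, 0], [0, 0, -0.3, 0, 0, 0, 0], [0, 0, -0.3, 0, 0, 0, 0], [0, 0, -0.3, 0, 0, 0, 0], [0, 0, -0.3, 0, 0, 0, 0], [0, 0, -0.2, 0, 0, 0, 0], [0, 0, -0.1, 0, 0, 0, 0], [0, 0, -0.04, 0, 0, 0, 0], [0, 0, 0, 0, 0, 0, 0]])

```text
time_s: 67.85
ee_pos: [0.4787, 0.1504, 0.1764]
eef_rot: [3.139, -0.003, 0.536]
force: [11.2, -5.1, 3.7]
grip_width: 0.012
grip_force: 20.0
```

Request:
move_arm(increments=[[0.3, 0, 0, 0, 0, 0, 0], [0.3, 0, 0, 0, 0, 0, 0], [0.3, 0, 0, 0, 0, 0, 0], [0.3, 0, 0, -0.5, 0, 0, 0], [0.3, 0, 0, -0.9, 0, 0, 0], [0.3, 0, 0, -0.9, 0, 0, 0], [0.3, 0, 0, 0, 0, 0, -0.145], [0.3, 0, 0, 0, 0, 0, -0.145], [0.3, 0, 0, 0, 0, 0, -0.145], [0.3, 0, 0, 0, 0, 0, -0.145], [0.3, 0, 0, 0, 0, 0, -0.145], [0.3, 0, 0, 0, 0, 0, -0.145], [0.3, 0, 0, 0, 0, 0, -0.145], [0.3, 0, 0, 0, 0, 0, -0.145], [0.3, 0, 0, 0, 0, 0, -0.145], [0.3, 0, 0, 0, 0, 0, -0.145], [0.3, 0, 0, 0, 0, 0, -0.145], [0.3, 0, 0, 0, 0, 0, -0.145], [0.3, 0, 0, 0, 0, 0, -0.145], [0.3, 0, 0, 0, 0, 0, -0.145]])

```text
time_s: 69.85
ee_pos: [0.4777, 0.1503, 0.2905]
eef_rot: [-3.141, -0.001, 2.572]
force: [-0.4, -0.5, -0.7]
grip_width: 0.0282
grip_force: 0.0
```

Request:
move_arm(increments=[[0.3, 0, 0, 0, 0, 0, -0.144], [0.3, 0, 0, 0, 0, 0, -0.144], [0.3, 0, 0, 0, 0, 0, -0.144], [0.3, 0, 0, 0, 0, 0, -0.144], [0.3, 0, 0, 0, 0, 0, 0]])

```text
time_s: 70.35
ee_pos: [0.4777, 0.1502, 0.2905]
eef_rot: [-3.142, -0.001, -3.139]
force: [0.1, 1.1, 0.1]
grip_width: 0.0276
grip_force: 0.0
```

```bash
python3 -c "
from h import *
o=ctrl.get_obs();print(o['ee_pos'],o['eef_rot'],o['qpos'])
go(.62,-.16,.27,3.1)"
```

```text
[0.47770933 0.15024342 0.29054718] [-3.14154421e+00 -7.97304035e-04 -3.13882473e+00] [ 2.31489403e-01  1.36009866e-01  1.52330539e+00  1.34105225e-04
  1.48306492e+00 -1.34208667e+00]
turn rz 0.044 ; shift tx -3.101 ty -6.081 tz 0.411
```

Request:
move_arm(increments=[[0.5, -0.28, -0.6, 0, 0, 0, 0], [0.5, -0.28, -0.6, 0, 0, 0, 0], [0.5, -0.28, -0.6, 0, 0, 0, 0], [0.5, -0.28, -0.6, 0, 0, 0, 0], [0.5, -0.28, -0.6, 0, 0, 0, 0], [0.5, -0.28, -0.6, 0, 0, 0, 0], [0.5, -0.28, -0.6, 0, 0, 0, 0], [0.5, -0.28, -0.6, 0, 0, 0, 0], [0.5, -0.28, -0.6, 0, 0, 0, 0], [0.5, -0.28, -0.6, 0, 0, 0, 0], [0.5, -0.05, -0.2, 0.2, 0, 0, 0], [0.5, 0, 0, 0, 0, 0, 0], [0.5, 0, 0, 0, 0, 0, 0]])

```text
time_s: 71.65
ee_pos: [0.6202, -0.1589, 0.2805]
eef_rot: [3.141, -0.001, 3.14]
force: [0.1, 0.6, 0.2]
grip_width: 0.0469
grip_force: 0.0
```

```bash
python3 - <<'E'
from h import *
o=ctrl.get_obs();print(o['ee_pos'],o['eef_rot'],o['qpos'])
p=cam('wrist'); np.savez('w12.npz',P=p['P'],K=p['K'])
cv2.imwrite('pics/w12.png',cv2.resize(p['color'][60:300,140:400],None,fx=2.5,fy=2.5,interpolation=cv2.INTER_CUBIC)); cv2.imwrite('pics/w12f.png',p['color'])
for k,z in[('cradle',.025),('logger',.148)]:
    for d in ctrl.cut_out(k,p)[:2]:
        m=d['mask'].astype(np.uint8); c=max(cv2.findContours(m,0,1)[0],key=cv2.contourArea)[:,0]
        w=np.array([ray(p,u,v,z)[:2] for u,v in c],np.float32); b=cv2.minAreaRect(w); print(k,round(d['conf'],2),d['centre'],np.round(b[0],4),np.round(b[1],3),round(b[2],1))
E
```

```text
[ 0.62023696 -0.15894291  0.28048632] [ 3.14107747e+00 -9.54089379e-04  3.14041776e+00] [-3.08142842e-01  4.71601569e-01  1.11501452e+00  2.02826689e-04
  1.55604172e+00 -1.87776713e+00]
cradle 0.63 [165.5, 262.4] [ 0.6321 -0.1539] [0.087 0.063] 88.5
cradle 0.23 [183.2, 262.6] [ 0.6539 -0.154 ] [0.064 0.056] 89.9
logger 0.72 [182.3, 260.5] [ 0.6207 -0.1554] [0.046 0.04 ] 89.9
logger 0.35 [210.0, 472.2] [0.6521 0.108 ] [0.093 0.067] 30.8
```

View pics/w12.png

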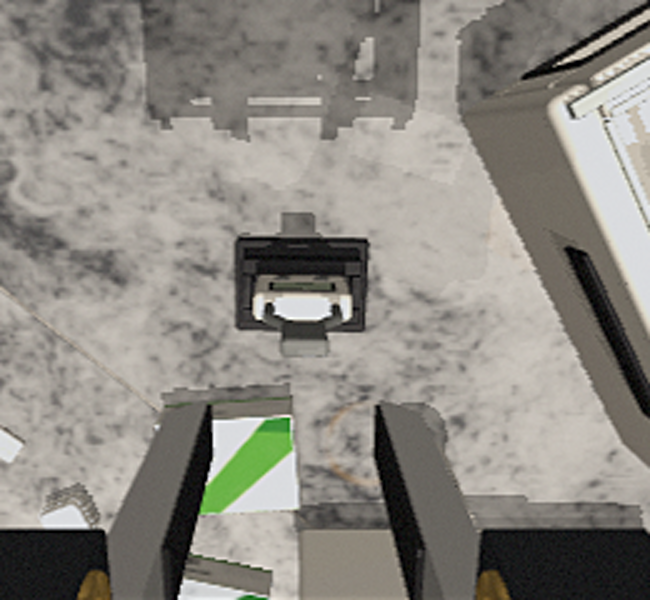

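The cradle is at crop 235–370, 237–330, with the display strip on the robot side at (303,286). The grip tab's top is at about (305,346).

```bash
python3 - <<'E'
from h import *
w=np.load('w12.npz'); p={'P':w['P'],'K':w['K']}
f=lambda u,v,z: ray(p,140+u/2.5,60+v/2.5,z)[:2].round(4)
print('tab',f(305.5,346,.148),'edges',f(283,346,.148),f(328,346,.148),f(305,335,.148),f(305,356,.148))
for c in[(235,238),(370,238),(237,330),(366,330)]: print('cradle',f(*c,.025))
print('case top', f(252,308,.068),f(352,308,.068))
a=cv2.imread('pics/w12f.png'); print(a[188:206,262].tolist())
E
```

```text
tab [ 0.636  -0.1527] edges [ 0.636  -0.1637] [ 0.636  -0.1417] [ 0.6304 -0.153 ] [ 0.6412 -0.1529]
cradle [ 0.6015 -0.1964]
cradle [ 0.6016 -0.1085]
cradle [ 0.6639 -0.1966]
cradle [ 0.664  -0.1092]
case top [ 0.6374 -0.1835] [ 0.6375 -0.123 ]
[[96, 106, 114], [40, 42, 41], [52, 57, 58], [54, 57, 59], [53, 57, 59], [51, 57, 55], [52, 58, 55], [67, 71, 72], [118, 124, 126], [143, 151, 153], [143, 152, 153], [141, 147, 151], [150, 159, 162], [149, 155, 158], [152, 155, 155], [164, 172, 176], [168, 176, 181], [166, 175, 180]]
```

Request:
move_arm(force=25, increments=[[0.5, -0.276, 0.124, 0, 0, 0, 0], [0.5, 0, 0, 0, 0, 0, 0], [0.5, 0, 0, 0.5, 0, 0, 0], [0.5, 0, 0, 0.6, 0, 0, 0], [0.5, 0, 0, 0.6, 0, 0, 0], [0.5, 0, 0, 0.6, 0, 0, 0], [0.5, 0, 0, 0.5, 0, 0, 0], [0.5, 0, 0, 0.3, 0, 0, 0], [0.5, 0, 0, 0.15, 0, 0, 0], [0.5, 0, 0, 0, 0, 0, 0], [0.5, 0, 0, 0, 0, 0, 0]])

```text
time_s: 72.9
ee_pos: [0.6349, -0.1538, 0.1196]
eef_rot: [-3.141, 0.002, -3.141]
force: [0.3, -0.2, -0.0]
grip_width: 0.0467
grip_force: 0.0
```

Request:
move_arm(increments=[[0.35, 0, 0, 0, 0, 0, 0], [0.25, 0, 0, 0, 0, 0, 0], [0.1, 0, 0, 0, 0, 0, 0], [0.1, 0, 0, 0, 0, 0, 0], [0.1, 0, 0, 0, 0, 0, 0], [0.1, 0, 0, 0, 0, 0, 0]])

```text
time_s: 73.5
ee_pos: [0.6345, -0.1538, 0.1187]
eef_rot: [-3.141, 0.001, -3.141]
force: [-0.9, -0.3, 3.6]
grip_width: 0.024
grip_force: 25.0
```

Request:
move_arm(increments=[[0.1, 0, 0, -0.1, 0, 0, 0], [0.1, 0, 0, -0.2, 0, 0, 0], [0.1, 0, 0, -0.3, 0, 0, 0], [0.1, 0, 0, -0.4, 0, 0, 0], [0.1, 0, 0, -0.5, 0, 0, 0], [0.1, 0, 0, -0.5, 0, 0, 0], [0.1, 0, 0, -0.5, 0, 0, 0], [0.1, 0, 0, -0.5, 0, 0, 0], [0.1, 0, 0, -0.5, 0, 0, 0], [0.1, 0, 0, -0.3, 0, 0, 0], [0.1, 0, 0, 0, 0, 0, -0.1], [0.1, 0, 0, 0, 0, 0, -0.1], [0.1, 0, 0, 0, 0, 0, -0.1], [0.1, 0, 0, 0, 0, 0, -0.1], [0.1, 0, 0, 0, 0, 0, -0.1], [0.1, 0, 0, 0, 0, 0, -0.036], [0.1, 0, 0, 0, 0, 0, 0], [0.1, 0, 0, 0, 0, 0, 0]])

```text
time_s: 75.3
ee_pos: [0.6343, -0.1537, 0.3091]
eef_rot: [-3.141, 0.0, -2.607]
force: [0.3, 0.6, -1.1]
grip_width: 0.0236
grip_force: 25.0
```

```bash
python3 - <<'E'
from h import *
o=ctrl.get_obs();print(o['ee_pos'],o['eef_rot'],o['force'],o['moment'],o['grip_width'])
go(*cab(-.085,-.056),.31,TH+np.pi)
T=T_tool(); p=cam('wrist'); cv2.imwrite('pics/w13.png',p['color'])
L=lambda x,y,z:proj(p,[(T@[-x,y,.1107-z,1])[:3]])[0].round(1)
print('case top front edge',L(-.009,-.03,.06),L(-.009,.03,.06),'bottom front',L(-.009,-.03,0),L(-.009,.03,0),'tab top',L(-.005,-.012,.14),L(.005,.012,.14))
for d in ctrl.cut_out('logger',p)[:2]:
    m=d['mask']; v,u=np.where(m); print(d['conf'],u.min(),u.max(),v.min(),v.max(),d['centre'])
g=cv2.cvtColor(p['color'],cv2.COLOR_BGR2GRAY); print(g[100:260:3,258].tolist())
E
```

```text
[ 0.6343227  -0.15369784  0.30912538] [-3.14103662e+00  4.71365877e-04 -2.60672513e+00] [ 0.3033026   0.6063619  -1.07603931] [ 5.63477321e-02  2.67433400e-05 -3.36778749e-02] 0.023640520492830247
turn rz -0.002 ; shift tx -0.108 ty 4.437 tz -0.017
case top front edge [223.4 199.8] [289.9 199.8] bottom front [229.9 183.2] [283.6 183.2] tab top [237.2 246. ] [275.6 260.3]
0.73 225 288 186 262 [212.4, 258.4]
0.37 327 511 136 333 [196.7, 414.1]
[132, 132, 131, 124, 183, 188, 189, 174, 175, 119, 110, 131, 174, 177, 63, 74, 43, 17, 63, 61, 61, 60, 63, 31, 4, 62, 60, 69, 113, 102, 107, 40, 82, 0, 161, 219, 218, 220, 220, 218, 132, 113, 119, 51, 54, 55, 56, 56, 55, 51, 88, 92, 90, 91]
```

Request:
move_arm(increments=[[0.1, -0.01, 0.15, 0, 0, 0, 0], [0.1, -0.01, 0.3, 0, 0, 0, 0], [0.1, -0.01, 0.4, 0, 0, 0, 0], [0.1, -0.01, 0.4, 0, 0, 0, 0], [0.1, -0.01, 0.4, 0, 0, 0, 0], [0.1, -0.01, 0.4, 0, 0, 0, 0], [0.1, -0.01, 0.4, 0, 0, 0, 0], [0.1, -0.01, 0.4, 0, 0, 0, 0], [0.1, -0.01, 0.4, 0, 0, 0, 0], [0.1, -0.01, 0.4, 0, 0, 0, 0], [0.1, -0.01, 0.3, 0, 0, 0, 0], [0.1, 0, 0.3, 0, 0, 0, 0], [0.1, 0, 0.15, 0, 0, 0, 0], [0.1, 0, 0.037, 0, 0, 0, 0], [0.1, 0, 0, 0, 0, 0, 0], [0.1, 0, 0, 0, 0, 0, 0]])

```text
time_s: 77.0
ee_pos: [0.526, 0.0394, 0.3082]
eef_rot: [3.142, -0.0, -2.606]
force: [0.2, -0.3, -1.7]
grip_width: 0.0237
grip_force: 25.0
```

```bash
python3 - <<'E'
from h import *
o=ctrl.get_obs();print(o['ee_pos'],o['eef_rot'])
go(*cab(-.085,-.056),.149,TH+np.pi)
p=cam('wrist'); cv2.imwrite('pics/w14.png',p['color'])
# check frame/opening edges: print projections of opening corners (z .165)
print([proj(p,[*cab(x,y),.166])[0].round(1).tolist() for x,y in((-.1145,-.115),(-.1145,.003),(-.0195,-.115),(-.0195,.003))])
g=cv2.cvtColor(p['color'],cv2.COLOR_BGR2GRAY)
pts=[proj(p,[*cab(x,-.100),.166])[0] for x in np.arange(-.135,-.085,.002)]; print('front edge',[(round(x*1000),int(g[int(b[1]),int(b[0])])) for x,b in zip(np.arange(-.135,-.085,.002),pts)])
pts=[proj(p,[*cab(-.105,y),.166])[0] for y in np.arange(-.137,-.1,.002)]; print('right edge',[(round(x*1000),int(g[int(b[1]),int(b[0])])) for x,b in zip(np.arange(-.137,-.1,.002),pts)])
E
```

```text
[0.52598248 0.03941739 0.30818233] [ 3.14157802e+00 -2.10024940e-04 -2.60586079e+00]
turn rz -0.001 ; shift tx 0.004 ty 0.009 tz 3.184
[[208.3, 160.1], [305.9, 160.0], [212.1, 232.2], [302.2, 232.1]]
front edge [(-135, 102), (-133, 148), (-131, 195), (-129, 64), (-127, 175), (-125, 164), (-123, 164), (-121, 153), (-119, 221), (-117, 222), (-115, 223), (-113, 79), (-111, 92), (-109, 94), (-107, 95), (-105, 96), (-103, 95), (-101, 95), (-99, 97), (-97, 96), (-95, 92), (-93, 97), (-91, 94), (-89, 95), (-87, 97)]
right edge [(-137, 188), (-135, 189), (-133, 179), (-131, 215), (-129, 214), (-127, 214), (-125, 215), (-123, 215), (-121, 213), (-119, 214), (-117, 215), (-115, 217), (-113, 166), (-111, 63), (-109, 96), (-107, 98), (-105, 96), (-103, 96), (-101, 97)]
```

Request:
move_arm(increments=[[0.1, 0, 0.01, 0.3, 0, 0, 0], [0.1, 0, 0, 0.4, 0, 0, 0], [0.1, 0, 0, 0.4, 0, 0, 0], [0.1, 0, 0, 0.4, 0, 0, 0], [0.1, 0, 0, 0.4, 0, 0, 0], [0.1, 0, 0, 0.4, 0, 0, 0], [0.1, 0, 0, 0.4, 0, 0, 0], [0.1, 0, 0, 0.3, 0, 0, 0], [0.1, 0, 0, 0.15, 0, 0, 0], [0.1, 0, 0, 0.03, 0, 0, 0], [0.1, 0, 0, 0, 0, 0, 0], [0.1, 0, 0, 0, 0, 0, 0]])

```text
time_s: 78.25
ee_pos: [0.5259, 0.0402, 0.1501]
eef_rot: [-3.141, 0.001, -2.605]
force: [0.5, 0.5, -1.7]
grip_width: 0.0237
grip_force: 25.0
```

Request:
move_arm(increments=[[0.1, -0.1, 0, 0, 0, 0, 0], [0.1, -0.15, 0, 0, 0, 0, 0], [0.1, -0.15, 0, 0, 0, 0, 0], [0.1, -0.15, 0, 0, 0, 0, 0], [0.1, -0.15, 0, 0, 0, 0, 0], [0.1, -0.1, 0, 0, 0, 0, 0], [0.1, -0.05, 0, 0, 0, 0, 0], [0.1, 0, 0, 0, 0, 0, 0], [0.1, 0, 0, 0, 0, 0, 0]])

```text
time_s: 79.15
ee_pos: [0.5619, 0.0619, 0.1492]
eef_rot: [3.142, -0.0, -2.605]
force: [1.2, 1.1, -1.1]
grip_width: 0.0237
grip_force: 25.0
```

```bash
python3 - <<'E'
from h import *
o=ctrl.get_obs();print(o['ee_pos'],o['eef_rot'],o['force'],o['moment'])
go(*cab(-.0425,-.056),.1287,TH+np.pi)
T=T_tool(); p=cam('wrist'); cv2.imwrite('pics/w15.png',p['color'])
L=lambda x,y,z:proj(p,[(T@[-x,y,.1107-z,1])[:3]])[0].round(1)
print('case',L(-.009,-.03,.06),L(-.009,.03,.06),'bottom front',L(-.009,-.03,0),L(-.009,.03,0),'tab',L(-.005,-.012,.14),L(.005,.012,.14))
for d in ctrl.cut_out('logger',p)[:2]:
    v,u=np.where(d['mask']); print(d['conf'],u.min(),u.max(),v.min(),v.max())
E
```

```text
[0.5619436  0.06189513 0.14924952] [ 3.14155263e+00 -1.89816328e-04 -2.60538288e+00] [ 1.2120968   1.13853224 -1.06119305] [0.11518799 0.02135658 0.02598062]
turn rz -0.000 ; shift tx 0.002 ty -0.009 tz 0.411
case [223.4 199.8] [289.9 199.8] bottom front [229.9 183.2] [283.5 183.2] tab [237.2 246. ] [275.6 260.3]
0.69 225 288 186 262
```

Request:
move_arm(increments=[[0.1, 0, 0, 0.1, 0, 0, 0], [0.1, 0, 0, 0.1, 0, 0, 0], [0.1, 0, 0, 0.08, 0, 0, 0], [0.1, 0, 0, 0.06, 0, 0, 0], [0.1, 0, 0, 0.04, 0, 0, 0], [0.1, 0, 0, 0, 0, 0, 0], [0.1, 0, 0, 0, 0, 0, 0]])

```text
time_s: 79.95
ee_pos: [0.5621, 0.062, 0.1304]
eef_rot: [-3.141, 0.0, -2.605]
force: [-0.8, -0.3, -0.6]
grip_width: 0.0238
grip_force: 25.0
```

Request:
move_arm(increments=[[0.1, 0, 0, 0.03, 0, 0, 0], [0.1, 0, 0, 0, 0, 0, 0], [0.1, 0, 0, 0.02, 0, 0, 0], [0.1, 0, 0, 0, 0, 0, 0], [0.1, 0, 0, 0, 0, 0, 0]])

```text
time_s: 80.45
ee_pos: [0.5622, 0.062, 0.1281]
eef_rot: [-3.141, 0.0, -2.605]
force: [-1.1, -0.3, 3.0]
grip_width: 0.0241
grip_force: 25.0
```

Request:
move_arm(increments=[[0.3, 0, 0, 0, 0, 0, 0], [0.35, 0, 0, 0, 0, 0, 0], [0.4, 0, 0, 0, 0, 0, 0], [0.4, 0, 0, 0, 0, 0, 0], [0.4, 0, 0, -0.15, 0, 0, 0], [0.4, 0, 0, -0.3, 0, 0, 0], [0.4, 0, 0, -0.5, 0, 0, 0], [0.4, 0, 0, -0.7, 0, 0, 0], [0.4, 0, 0, -0.8, 0, 0, 0], [0.4, 0, 0, -0.8, 0, 0, 0], [0.4, 0, 0, 0, 0, 0, 0], [0.4, 0, 0, 0, 0, 0, 0]])

```text
time_s: 81.65
ee_pos: [0.5621, 0.062, 0.2911]
eef_rot: [-3.141, 0.001, -2.605]
force: [0.4, -0.8, -1.0]
grip_width: 0.0377
grip_force: 0.0
```

```bash
python3 - <<'E'
from h import *
o=ctrl.get_obs();print(o['ee_pos'],o['eef_rot'],o['force'])
p=cam('wrist'); cv2.imwrite('pics/w16.png',p['color'])
c,s=np.cos(TH),np.sin(TH)
for d in ctrl.cut_out('logger',p)[:2]:
    v,u=np.where(d['mask']); print(d['conf'],u.min(),u.max(),v.min(),v.max(),d['centre'])
L=lambda x,y,z:proj(p,[*cab(-.0415+x,-.056+y),.018+z])[0].round(1)
print('expected case top front',L(-.009,-.03,.06),L(-.009,.03,.06),'tab top',L(-.005,-.012,.14),L(.005,.012,.14))
g=cv2.cvtColor(p['color'],cv2.COLOR_BGR2GRAY)
for v in range(206,262,3): print(v,g[v,225:300:3].tolist())
go(*cab(-.069,.0625),.26,TH+np.pi)
E
```

```text
[0.562113   0.06198288 0.2910539 ] [-3.14090169e+00  1.34464673e-03 -2.60533556e+00] [ 0.36402257 -0.75348003 -0.97592866]
0.95 237 276 161 191 [172.7, 254.3]
0.35 304 423 121 212 [164.8, 359.4]
expected case top front [236.4 166.2] [276.8 166.2] tab top [246.5 182.2] [266.3 190.1]
206 [177, 166, 156, 155, 151, 147, 144, 134, 140, 140, 135, 135, 132, 130, 125, 122, 119, 115, 112, 105, 107, 103, 102, 101, 99]
209 [201, 202, 202, 204, 202, 203, 205, 204, 204, 155, 156, 194, 194, 193, 196, 196, 188, 187, 198, 200, 184, 184, 206, 211, 211]
212 [170, 168, 169, 181, 188, 184, 184, 167, 165, 171, 172, 168, 168, 215, 165, 168, 166, 164, 164, 168, 168, 167, 195, 167, 168]
215 [146, 145, 143, 145, 145, 141, 136, 132, 129, 122, 121, 118, 116, 117, 108, 107, 104, 102, 101, 100, 99, 99, 98, 96, 95]
218 [218, 219, 218, 219, 219, 217, 219, 217, 216, 217, 217, 217, 217, 216, 217, 216, 217, 217, 215, 215, 219, 218, 216, 216, 214]
221 [78, 83, 46, 59, 61, 62, 59, 60, 59, 58, 61, 61, 59, 58, 58, 57, 51, 48, 144, 140, 113, 77, 95, 144, 137]
224 [93, 64, 84, 120, 118, 118, 120, 118, 118, 119, 119, 119, 1
[... 857 characters left out ...]
118, 106, 35, 148, 156, 10, 6, 72, 96, 94]
248 [18, 14, 109, 116, 124, 126, 122, 124, 122, 124, 122, 121, 121, 119, 138, 117, 105, 41, 149, 151, 4, 25, 13, 100, 95]
251 [16, 11, 136, 117, 124, 128, 122, 124, 122, 119, 118, 119, 119, 122, 134, 119, 105, 43, 149, 147, 30, 19, 16, 99, 92]
254 [26, 0, 121, 115, 122, 117, 155, 154, 157, 155, 155, 157, 122, 123, 132, 120, 103, 50, 148, 144, 77, 22, 18, 83, 95]
257 [15, 33, 108, 115, 123, 117, 106, 102, 102, 102, 105, 104, 102, 105, 114, 115, 103, 57, 146, 145, 110, 20, 22, 51, 95]
260 [9, 66, 69, 112, 123, 121, 121, 118, 120, 119, 122, 118, 121, 119, 117, 118, 101, 65, 145, 144, 146, 13, 15, 7, 96]
turn rz -0.000 ; shift tx 0.528 ty 2.357 tz 0.585
```

Request:
move_arm(force=20, increments=[[0.4, 0.13, 0.5, 0, 0, 0, 0], [0.4, 0.13, 0.6, 0, 0, 0, 0], [0.4, 0.13, 0.6, 0, 0, 0, 0], [0.4, 0.14, 0.6, 0, 0, 0, 0], [0.4, 0, 0.07, 0, 0, 0, 0], [0.4, 0, 0, 0.5, 0, 0, 0], [0.4, 0, 0, 0.6, 0, 0, 0], [0.4, 0, 0, 0.6, 0, 0, 0], [0.4, 0, 0, 0.4, 0, 0, 0], [0.4, 0, 0, 0.2, 0, 0, 0], [0.4, 0, 0, 0, 0, 0, 0], [0, 0, 0, 0, 0, 0, 0], [0, 0, 0, 0, 0, 0, 0], [0, 0, 0, 0, 0, 0, 0], [0, 0, 0, 0, 0, 0, 0]])

```text
time_s: 83.25
ee_pos: [0.479, 0.1503, 0.1759]
eef_rot: [-3.141, 0.001, -2.605]
force: [-0.3, -0.3, 2.9]
grip_width: 0.012
grip_force: 20.0
```

Request:
move_arm(increments=[[0, 0, -0.15, 0, 0, 0, 0], [0, 0, -0.25, 0, 0, 0, 0], [0, 0, -0.3, 0, 0, 0, 0], [0, 0, -0.3, 0, 0, 0, 0], [0, 0, -0.3, 0, 0, 0, 0], [0, 0, -0.3, 0, 0, 0, 0], [0, 0, -0.3, 0, 0, 0, 0], [0, 0, -0.2, 0, 0, 0, 0], [0, 0, -0.15, 0, 0, 0, 0], [0, 0, -0.08, 0, 0, 0, 0], [0, 0, -0.04, 0, 0, 0, 0], [0, 0, 0, 0, 0, 0, 0], [0, 0, 0, 0, 0, 0, 0]])

```text
time_s: 84.55
ee_pos: [0.5387, 0.0487, 0.1759]
eef_rot: [3.139, -0.001, -2.605]
force: [-11.8, 6.7, 10.6]
grip_width: 0.0115
grip_force: 20.0
```

Request:
move_arm(increments=[[0, 0, 0.03, 0, 0, 0, 0], [0.35, 0, 0, 0, 0, 0, 0], [0.35, 0, 0, 0, 0, 0, 0], [0.35, 0, 0, 0, 0, 0, 0], [0.35, 0, 0, -0.3, 0, 0, 0], [0.35, 0, 0, -0.6, 0, 0, 0], [0.35, 0, 0, -0.8, 0, 0, 0], [0.35, 0, 0, -0.8, 0, 0, 0], [0.35, 0.6, 0, -0.5, 0, 0, 0], [0.35, 0.6, 0, 0, 0, 0, 0], [0.35, 0, 0, 0, 0, 0, 0], [0.35, 0, 0, 0, 0, 0, 0]])

```text
time_s: 85.75
ee_pos: [0.487, 0.0189, 0.3255]
eef_rot: [-3.141, 0.0, -2.606]
force: [0.4, 0.4, 0.1]
grip_width: 0.0325
grip_force: 0.0
```

```bash
python3 - <<'E'
from h import *
p=cam('wrist'); g=cv2.cvtColor(p['color'],cv2.COLOR_BGR2GRAY); c,s=np.cos(TH),np.sin(TH)
hsv=cv2.cvtColor(p['color'],cv2.COLOR_BGR2HSV)
def loc(u,v,z):
    e=ray(p,u,v,z)[:2]-C; return (np.array([c*e[0]+s*e[1],-s*e[0]+c*e[1]])*1000).round(1)
for nm,m,z in(('dark',(g<45).astype(np.uint8),.1905),('blue',cv2.inRange(hsv,(98,120,50),(118,255,255)),.154)):
    n,l,st,ct=cv2.connectedComponentsWithStats(m)
    for a,b in zip(st[1:],ct[1:]):
        if a[4]>100: print(nm,a,loc(*b,z))
ys=np.arange(-.125,-.1,.002); print('shut gap',[int(g[int(b[1]),int(b[0])]) for b in (proj(p,[*cab(-.07,y),.17])[0] for y in ys)])
print(ctrl.get_obs()['time_s'])
E
```

```text
dark [334   0  20  25 128] [-313.1   36.8]
dark [257  42  70  46 190] [-262.  -18.]
dark [ 113  155   56   51 1025] [-136.5 -196.4]
dark [227 159  57  11 248] [-154.6  -56.5]
dark [253 207   8  34 148] [-78.9 -54.2]
dark [ 200  222  114   83 1414] [ -1.7 -53.8]
dark [  0 242  13  31 282] [ -30.6 -386.6]
dark [  17  272  192   96 7742] [  67.1 -200.4]
dark [ 305  272  194   91 7319] [61.9 92.8]
dark [   0  361  512   23 4804] [179.9 -61. ]
blue [ 234  268   40   32 1101] [ 35.2 -60.1]
blue [315 269  39   3 114] [12.1 61.3]
shut gap [208, 207, 208, 208, 172, 194, 208, 208, 213, 213, 222, 186, 112]
85.8
```

```bash
python3 -c "
from h import *
print(ctrl.hand_in())"
```

```text
the job is handed in; nothing more can be done
None
```

The job is packed and handed in at about 86 s, with the jars, divider, bricks and hung logger placed and the cover shut in my last camera checks. The hand-in call gave no verdict.

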